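# Open the stock bay's counterweighted gate and feed a bottle crate in with the push stick

### The job

First lift the yellow gate arm by its red handle, past its balance point, so that it stays fully open by itself. Then use the orange push stick, never the gripper, to push the bottle crate along the aluminium fence, kept against the fence all the way under the shelf, until it is fully home at the red end stop. Lay the stick down flat on the bench, clear of the bay, with the gate still open, and leave the bottle, mug, jar and tin where they stand.

Things in the scene. Friction and masses are not known exactly. Their poses are not given: they have to be found in the camera images.
- bay: Fixed loading bay; origin on the bench where the fence's working face meets the gate line; z up, y along the fence into the bay. Aluminium fence 16 mm thick, 45 high: working face at x = 0, from y = -360 to +155, its body on the +x side; the lane is on the -x side. Shelf posts and gate bracket stand behind the fence, x 20 to 62.
- end_stop (a point): Middle of the red end stop's working face: in the bay's axes y = +140 mm, stop from x -100 to +16, 45 mm high.
- shelf_edge (a point): Middle of the lower front edge of the shelf over the bay. In the bay's axes the shelf covers x -150 to +70, y -10 to +160 mm, underside 135 mm above the bench; a green bin of bottles on it, nearly flush with this edge, rises to 275 mm (necks to 340). A gripper pointing straight down on the gate handle strikes it: lean the tool.
- gate (a joint): Gate arm's hinge: 0 shut (arm level across the lane), grows as the free end is lifted, stop at 1.66 rad, fully open. Weight pulls it shut below the balance point at about 0.87 rad and open above; lifting takes about 2 N at the handle. Its swing plane holds the bay's x axis and leans 0.55 rad from vertical towards bay -y: 'up' in it is bay (0, -sin 0.55, cos 0.55).
- gate_pivot (a point): Fixed point on the gate's hinge axis, in the arm's swing plane: bay x = +35, y = 0, z = 75 mm. The arm is a yellow 14 mm round bar, level along bay -x when shut, ending 165 mm from here.
- gate_handle (a point): Grasp point on the round red handle (16 mm diameter) near the arm's free end; moves with the gate. 150 mm from the pivot along the arm, and 36 mm out of the swing plane along the handle, which points to bay (0, -cos 0.55, -sin 0.55): away from the shelf, sloping down. The handle reaches 30 mm beyond this point and back to the arm.
- gate_weight (a point): Centre of the gate's dark counterweight disc (52 mm across, 22 thick), 62 mm from the pivot square to the arm; swings away behind the fence as the arm opens.
- crate_center (a point): Centre of a slatted wooden crate of small bottles, 90 mm (its x) by 120 (its y) by 90 high (necks to 110), 0.3 to 0.6 kg, this point 45 mm above its underside. Slides on the bench. Starts in the lane before the gate, off the fence and askew by up to 0.25 rad, its y roughly along bay y. Home is bay x = -45, y = +80 mm.
- stick_center (a point): Centre of the orange push stick: a flat-sided bar 200 mm long (its x), 36 wide (its y), 20 thick (its z), 0.11 kg. Starts lying flat on the robot's side of the lane, tip roughly towards the bay. The tip end has a square notch 18 mm wide, 24 deep, open at the end and through the thickness, to sit over an upright corner. Dark grip band 25 to 85 mm behind the centre.
- stick_tip (a point): Middle of the stick's notched end, 100 mm from its centre, half-way up.
- stick_tail (a point): Middle of the stick's plain end, 100 mm from its centre, half-way up.
- bottle: Bystander: green bottle, 64 mm diameter, 200 mm tall; origin under its base.
- mug: Bystander: white mug, 76 mm diameter, 85 mm tall, handle towards its own +y; origin under its base.
- jar: Bystander: glass jar with a yellow cap, 72 mm diameter, 105 mm tall; origin under its base.
- tin: Bystander: tin with a blue label, 72 mm diameter, 110 mm tall; origin under its base.
There are look-alikes about, which are no part of the job. Of the things shaped like the part that bears stick_center, the orange one is meant.

How it is judged:
On the way, in this order (a step that is already met when the one before it is completed fails the run):
1. the gate stands open by itself, not held (value of joint gate above 1.4 rad and contact force between the fingers and gate below 0.1 N and velocity of joint gate below 0.2 rad/s), for 0.4 s.
2. the crate is home at the end stop, square against the fence (y of crate_center in the frame of bay above 0.071 m and x of crate_center in the frame of bay above -0.053 m and angle between the y axis of crate_center and the y axis of bay, either way round below 0.07 rad), for 0.2 s.
At the end, for the whole second after the job is handed in: The gate stands open (over 1.4 rad) by itself; the crate is at rest within 9 mm of the end stop, within 8 mm of the fence and square to it within 0.07 rad; the stick lies flat on the bench, at rest and released, both ends before the gate line; the four bystanders stand where they were (all of step 2 and value of joint gate above 1.4 rad and linear speed of each of crate, stick below 0.01 m/s and y of each of stick_tip, stick_tail in the frame of bay below -0.005 m and height (world z) of each of stick_tip, stick_tail below 0.025 m); the robot touches nothing.
It fails at once if the crate leaves the fence by more than 8 mm after it has entered the bay (y of crate_center in the frame of bay above -0.055 m and x of crate_center in the frame of bay below -0.053 m).
It fails at once if the gripper or arm pushes the crate (contact force between any of the fingers, the arm and crate above 1 N).
It fails at once if the crate is tipped (angle between crate_center's own z axis and vertical above 0.25 rad).
It fails at once if a bystander is moved by more than 20 mm or tipped (distance of any of bottle, mug, jar, tin from where it was at the start of the episode above 0.02 m or angle between any of bottle, mug, jar, tin's own z axis and vertical above 0.2 rad).
It also fails if it takes over 72 s, if anything falls off the work surface, if the arm or the gripper's body presses on something with over 40 N, if the wrist force passes 120 N, or if a joint passes its speed limit or range.

### The arm

A 7-joint arm with a two-finger parallel gripper is mounted at the origin on the work surface. World frame = base frame: x ahead of the robot, y to its left, z up, the work surface at z = 0. Lengths are in m, angles in rad, forces in N, time in s.
With the tool pointing down it reaches from about 0.425 to 0.95 m from the base axis. Payload 16.7 kg.
Tool frame: the origin (TCP) lies on the centre line of the jaws, within the pads' length; the fingertips stand 8 mm ahead of it and the grasp point (between the pads) lies 11 mm behind it (ctrl.tip_reach is the distance from the TCP to the fingertips, in m); y points along the fingers, z is the direction in which the jaws open and shut, and the axes are right-handed (so a half turn about y gives the same grasp; the last joint's range is limited). The gripper opens to 94 mm and grips with 3 to 60 N. Pads are 16 mm wide; open, the fingers measure 119 mm over their backs; the gripper's body (75 mm by 177 mm) begins 78 mm behind the grasp point.
Start: joints at [1.004, 0.426, 0.074, 1.606, -0.034, 1.111, -0.067], TCP at [0.273, -0.617, 0.213] pointing down, gripper open.
Joint ranges: [-2.85, 2.85], [-0.5, 2.14], [-1.23, 1.37], [0.21, 2.46], [-1.02, 4.16], [0.16, 2.05], [-2.73, 2.73]. Speed limits (rad/s): [1.89, 1.89, 2.39, 2.39, 3.01, 3.01, 3.01].

### API

Orientations are given as a 3x3 rotation matrix whose columns are the frame's x, y, z axes.
In Python, from workcell import sensors, optics, ctrl gives the robot as it stands.
- The arm moves only by the tool send_rows, never from a script. Its argument "series" is a list of rows, each an object with "offset": the shift along the tool's x, y, z in m, a list of three; "twist": the turn, a rotation vector about the tool's x, y, z in degrees, a list of three; "jaw": the opening, from 0 (shut) to 1 (fully open). In form: [{"offset": [tx, ty, tz], "twist": [rx, ry, rz], "jaw": jaw}, ...]. A call has 1 to 20 rows; each row is the pose to reach, as a shift and turn from the pose measured when the call began, along the tool's axes at that moment; what a row does not reach only later rows make up. A row lasts 1/10 s, in which the tool goes at most 50 mm and 8.59 degrees, less where a joint would pass 70% of its speed; a pose out of reach is approached as far as the arm can. A call with a gripper value outside its range is refused whole. The fingers move at their own pace and stop on an object; "newtons" is the grip in N (left out, the last holds). Time passes only in rows, so rows that repeat a pose let the fingers close. It gives the time, the measured TCP pose, the force and the opening at its end, in the units of the state.
- sensors.sense(): the state, without advancing time (a new reading comes with each control period).
- optics.grab_frame(name): name is "scene" or "top" or "wrist"; returns (picture, depth): 384x512x3 uint8, red, green, blue; 384x512 float32, m along the optical axis (not along the pixel's ray), 0 where there is no reading.
- optics.camera_model(name): a dict with "intrinsics" (3x3 intrinsics, pixels), "cam_to_world" (4x4, takes a point from camera to world coordinates); the wrist camera has in their place "mount" (4x4, takes a point from camera to tool coordinates, whose origin is the TCP and whose axes are the tool frame's). Camera axes: x right, y up, looking along -z (the intrinsics and any distortion apply to the point x, -y, -z); pixel columns grow to the right and rows downward; lengths in m; the calibration is good to about 2 mm. A picture is of the moment at which its call begins: read the wrist's pose just before it. camera_model takes no time and is no camera call.
- ctrl.close_job(): hands the job in, once; it reports no verdict.
The state is a dict: "clock": time; "q": joint angles; "dq": joint speeds; "tau": joint torques, N m; "eef_pos": TCP position; "tool_rot": TCP orientation; "force": force on the tool from outside, world axes, zero at the start; "moment": the same for the moment, N m; "finger_gap": opening from 0.0 (shut) to 1.0 (fully open).
Only numpy, scipy, OpenCV 4.12 (cv2) and the standard library are available. Lean on these libraries where they do the work, as an engineer would, in place of code of your own. Each camera call takes 0.05 s, during which the arm holds its last target.

## Working session

There is one attempt and no reset: what is moved stays moved. The work goes in short steps, Python scripts to look and compute and a tool call to move; the robot and the scene stay as the last step left them, time stands still between calls to the robot, and variables do not carry over. Pictures are saved under pics/ and viewed, and the job is handed in when it is done.

Besides the shell and the picture viewer there is one more tool, called after "Request:" by a JSON object that holds its "op" and its "data". send_rows: Moves the arm, as the interface text tells. Its arguments: {"type":"object","properties":{"series":{"type":"array","items":{"type":"object","properties":{"offset":{"type":"array","items":{"type":"number"}},"twist":{"type":"array","items":{"type":"number"}},"jaw":{"type":"number"}}}},"newtons":{"type":"number"}},"required":["series"]}

```bash
ls; mkdir -p pics
cat > h.py <<'E'
import numpy as np,cv2,pickle
from workcell import sensors,optics,ctrl
def save(n,out):
    s=sensors.sense(); p,d=optics.grab_frame(n); m=optics.camera_model(n)
    pickle.dump((p,d,m,s),open(f'pics/{out}.pkl','wb'))
    cv2.imwrite(f'pics/{out}.png',p[:,:,::-1])
    return p,d,m,s
def load(out): return pickle.load(open(f'pics/{out}.pkl','rb'))
def c2w(m,s):
    if 'cam_to_world' in m: return np.array(m['cam_to_world'])
    T=np.eye(4);T[:3,:3]=np.array(s['tool_rot']).reshape(3,3);T[:3,3]=s['eef_pos'];return T@np.array(m['mount'])
def px(rec,u,v,r=1):
    p,d,m,s=rec;K=np.array(m['intrinsics']);w=d[v-r:v+r+1,u-r:u+r+1];w=w[w>0]
    if len(w)==0:return None
    z=np.median(w);x=(u-K[0,2])/K[0,0]*z;y=(v-K[1,2])/K[1,1]*z
    return (c2w(m,s)@np.array([x,-y,-z,1]))[:3]
def cloud(rec):
    p,d,m,s=rec;K=np.array(m['intrinsics']);v,u=np.mgrid[:384,:512]
    x=(u-K[0,2])/K[0,0]*d;y=(v-K[1,2])/K[1,1]*d
    P=np.stack([x,-y,-d,np.ones_like(d)],-1)@c2w(m,s).T
    return P[...,:3]
def proj(rec,X):
    p,d,m,s=rec;K=np.array(m['intrinsics']);c=np.linalg.inv(c2w(m,s))@np.append(X,1)
    return K[0,0]*c[0]/-c[2]+K[0,2],K[1,1]*-c[1]/-c[2]+K[1,2]
E
python3 - <<'E'
from h import *
for n in('scene','top'):
    p,d,m,s=save(n,n+'0'); print(m.keys(),np.round(c2w(m,s),3).tolist())
    cv2.imwrite(f'pics/{n}0b.png',cv2.resize(p[:,:,::-1],(800,600),interpolation=cv2.INTER_CUBIC))
print(s)
E
```

```text
pics
dict_keys(['intrinsics', 'cam_to_world']) [[0.561, -0.599, 0.571, 1.143], [0.828, 0.412, -0.38, -0.464], [-0.008, 0.686, 0.727, 0.913], [0.0, 0.0, 0.0, 1.0]]
dict_keys(['intrinsics', 'cam_to_world']) [[0.078, 0.975, -0.206, 0.265], [-0.997, 0.076, -0.017, -0.039], [-0.001, 0.207, 0.978, 1.34], [0.0, 0.0, 0.0, 1.0]]
{'clock': 0.05, 'q': array([ 1.0044821 ,  0.42673876,  0.07387185,  1.60658115, -0.03410528,
        1.11080415, -0.06711717]), 'dq': array([ 2.25399148e-03, -5.05025784e-04, -9.81469867e-05, -1.54361937e-03,
       -5.78934360e-04, -2.30987648e-03, -4.34925698e-04]), 'tau': array([ 8.95314821e-03, -9.38377762e+01,  3.68172325e+00, -4.55550313e+01,
       -4.86799493e-02,  1.68773410e-02,  1.35911482e-04]), 'eef_pos': array([ 0.27306685, -0.61684373,  0.21278314]), 'tool_rot': array([[-9.14411434e-01, -6.02920135e-04,  4.04785580e-01],
       [-4.04786017e-01,  1.11924544e-03, -9.14410754e-01],
       [ 9.82622412e-05, -9.99999192e-01, -1.26750447e-03]]), 'force': array([-0.65868213,  0.07423293,  0.27414719]), 'moment': array([-0.00447274,  0.00668695, -0.02343477]), 'finger_gap': 0.9997828008374483}
```

View pics/scene0b.png

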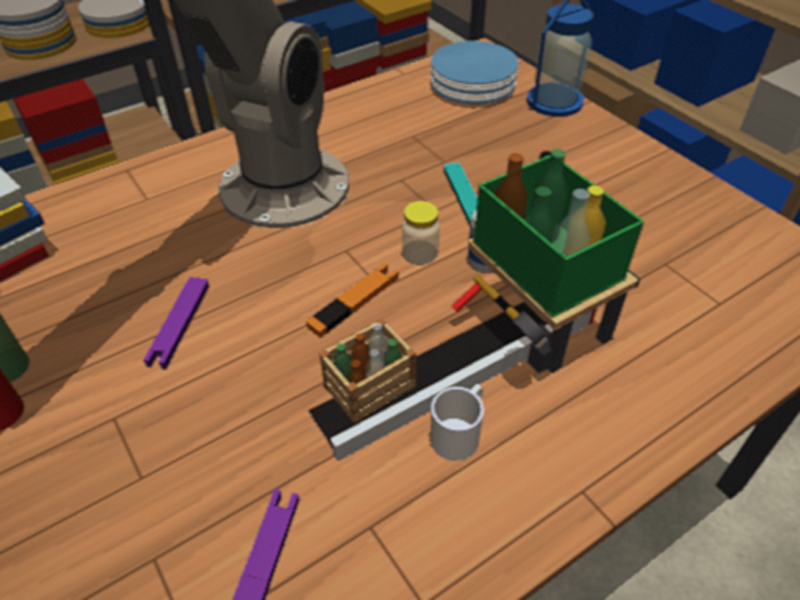

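View pics/top0b.png

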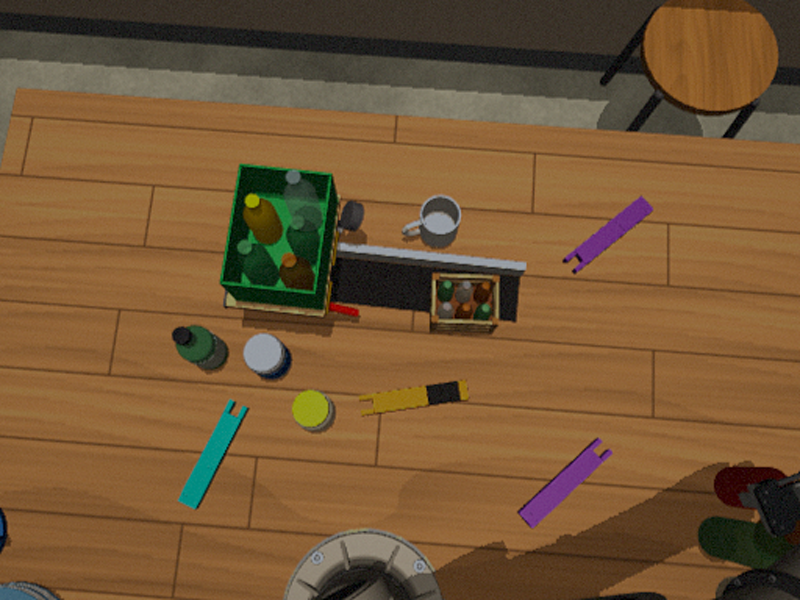

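The top view shows the bay with +y to image left and +x up. The fence top edge runs from about (340,248) to (524,268), the crate is at (465,302), the orange stick runs from (362,405) to (467,390), and the red handle is at (344,310). Next I measure the geometry from depth.

Run:
```python
from h import *
rec=load('top0');P=cloud(rec);p=rec[0].astype(int)
z=P[...,2];v,u=np.mgrid[:384,:512]
print('bench z',np.median(z[200:230,250:300]))
# fence top
m=(abs(z-.045)<.006)&(u>215)&(u<340)&(v>150)&(v<180)
Q=P[m];print(len(Q))
c=Q[:,:2].mean(0);U,S,Vt=np.linalg.svd(Q[:,:2]-c);d=Vt[0];d*=np.sign(d[1]);n=np.array([d[1],-d[0]])
t=(Q[:,:2]-c)@d;w=(Q[:,:2]-c)@n
print('c',c,'dir',d,'t',t.min(),t.max(),'w',np.percentile(w,[1,5,50,95,99]), 'z',np.median(Q[:,2]))
# stick
hsv=cv2.cvtColor(rec[0],cv2.COLOR_RGB2HSV)
m=(hsv[...,0]>14)&(hsv[...,0]<26)&(hsv[...,1]>190)&(u>220)&(u<310)&(v>235)&(v<270)&(abs(z-.02)<.012)
Q=P[m];print('stick',len(Q),np.median(Q[:,2]))
r=cv2.minAreaRect((Q[:,:2]*1000).astype(np.float32));print(r,cv2.boxPoints(r))
# crate
m=(z>.075)&(z<.098)&(u>265)&(u<330)&(v>165)&(v<220)
Q=P[m];r=cv2.minAreaRect((Q[:,:2]*1000).astype(np.float32));print('crate',len(Q),r,cv2.boxPoints(r))
# bystanders
for n,(a,b) in dict(jar=(200,262),tin=(170,228),bottle=(117,215),mug=(281,138)).items():
    print(n,px(rec,a,b))
for (a,b) in [(214,197),(221,199),(228,201)]: print('handle',px(rec,a,b))
print('shelf',px(rec,210,201))
```

```text
bench z 0.001936496406472421
682
c [ 0.64833188 -0.07270023] dir [0.03235722 0.99947637] t -0.1756584109394908 0.1793523365754063 w [-0.00884767 -0.00828224 -0.00089012  0.0076274   0.03500951] z 0.04530686679983764
stick 548 0.02114517300629637
((385.49560546875, -57.328529357910156), (36.80796432495117, 198.15817260742188), 13.246479034423828) [[ 344.87827    34.897297]
 [ 390.28433  -157.98856 ]
 [ 426.11295  -149.55435 ]
 [ 380.70688    43.331497]]
crate 796 ((561.096923828125, -136.62139892578125), (91.81874084472656, 120.43827819824219), 2.588738441467285) [[ 512.5145    -78.537285]
 [ 517.95435  -198.85266 ]
 [ 609.6793   -194.7055  ]
 [ 604.2395    -74.39014 ]]
jar [0.34249727 0.11378565 0.10589148]
tin [0.42673766 0.20334322 0.11156348]
bottle [0.43748281 0.32292701 0.2008188 ]
mug [ 0.74334815 -0.08257768  0.00617976]
handle [0.52924964 0.09695001 0.0739427 ]
handle [0.52780524 0.07791558 0.060433  ]
handle [0.52596722 0.05837079 0.04846475]
shelf [0.53109173 0.11535702 0.0025148 ]
```

Run:
```python
from h import *
a=load('top0')[0][:,:,::-1];cv2.imwrite('pics/tc.png',cv2.resize(a[130:280,150:350],None,fx=4,fy=4,interpolation=cv2.INTER_CUBIC))
a=load('scene0')[0][:,:,::-1];cv2.imwrite('pics/sc.png',cv2.resize(a[150:300,190:390],None,fx=4,fy=4,interpolation=cv2.INTER_CUBIC))
```

```text
(no output)
```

View pics/tc.png

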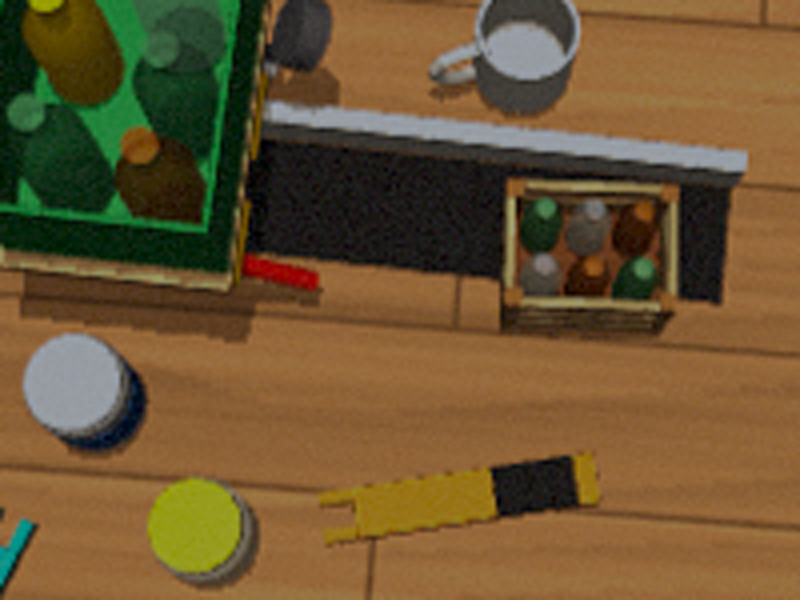

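View pics/sc.png

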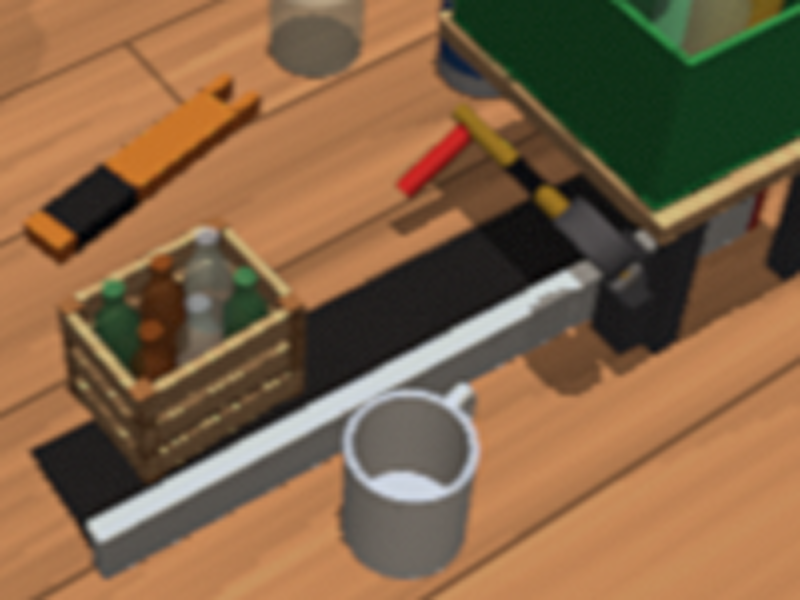

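Run:
```python
from h import *
for nm,lim in(('top0',(215,340,150,180)),('scene0',(205,345,210,295))):
    rec=load(nm);P=cloud(rec);z=P[...,2];v,u=np.mgrid[:384,:512]
    m=(abs(z-.045)<.005)&(u>lim[0])&(u<lim[1])&(v>lim[2])&(v<lim[3])
    Q=P[m][:,:2].copy()
    x=Q[:,0]-(.648+.032*(Q[:,1]+.0727)); Q=Q[abs(x)<.014]
    vx,vy,cx,cy=cv2.fitLine(Q.astype(np.float32),cv2.DIST_HUBER,0,.001,.001).ravel()
    d=np.array([vx,vy])*np.sign(vy);n=np.array([d[1],-d[0]]);c=np.array([cx,cy])
    w=(Q-c)@n;k=abs(w)<.012;t=((Q-c)@d)[k];
    wc=(np.percentile(w[k],2)+np.percentile(w[k],98))/2
    print(nm,len(Q),'dir',d,'w',np.percentile(w,[2,50,98]),'t',t.min(),t.max())
    E0=c+d*t.min(); o=c+d*(t.min()+.360)+n*(wc-.008); print('origin',o)
    R=np.stack([n,d],1)
    for X in [(.5611,-.1366),(.3855,-.0573),(.3425,.1138),(.4267,.2033),(.7433,-.0826),(.52925,.09695),(.52597,.05837)]: print(np.round(R.T@(np.array(X)-o),4))
    g=np.array([-.115,-.0307,.0562]);print('handle w',o+R@g[:2])
    print('handle px',proj(rec,np.append(o+R@g[:2],g[2])),proj(rec,np.append(o+R@np.array([-.115,-.056]),.0405)))
```

```text
top0 623 dir [0.03322605 0.9994479 ] w [-0.00780238 -0.00018698  0.00845742] t -0.17712653283982668 0.17789009512256487
origin [0.64596273 0.11182272]
[-0.0766 -0.2511]
[-0.2547 -0.1777]
[-0.3034 -0.0081]
[-0.2222  0.0841]
[ 0.1037 -0.1911]
[-0.1162 -0.0187]
[-0.1182 -0.0574]
handle w [0.53000619 0.08496066]
handle px (np.float64(218.72970046347277), np.float64(198.37057156331258)) (np.float64(227.8079748994254), np.float64(200.4465660844285))
scene0 919 dir [0.03439959 0.9994082 ] w [-0.00894399  0.0002198   0.00764867] t -0.17381061080719473 0.19416453416552334
origin [0.64768014 0.1094505 ]
[-0.0781 -0.2489]
[-0.2563 -0.1757]
[-0.3051 -0.0062]
[-0.2241  0.0862]
[ 0.1022 -0.1886]
[-0.1179 -0.0166]
[-0.1199 -0.0552]
handle w [0.53169213 0.08272463]
handle px (np.float64(297.9667934466384), np.float64(190.26539977972215)) (np.float64(289.9996175304857), np.float64(197.92525755523369))
```

```bash
cat >> h.py <<'E'
from scipy.spatial.transform import Rotation as Rn
D=np.array([.0337,.99943]);O=np.array([.6465,.111])
BX=np.array([D[1],-D[0],0]);BY=np.array([D[0],D[1],0]);BZ=np.array([0,0,1.])
def bw(x,y,z): return np.array([O[0],O[1],0])+x*BX+y*BY+z*BZ
def wb(p): q=np.array(p)-[O[0],O[1],0]; return np.array([q@BX,q@BY,q[2]])
U=-np.sin(.55)*BY+np.cos(.55)*BZ
def toolR(y,z):
    y=y/np.linalg.norm(y);z=z-(z@y)*y;z/=np.linalg.norm(z);return np.stack([np.cross(y,z),y,z],1)
def state():
    s=sensors.sense();return np.array(s['eef_pos']),np.array(s['tool_rot']).reshape(3,3),s
def rel(p,R,s=None):
    P,Q,_=state();o=Q.T@(p-P);t=Rn.from_matrix(Q.T@R).as_rotvec(degrees=True)
    print('off',np.round(o,4).tolist(),'tw',np.round(t,1).tolist());return o,t
def show():
    P,Q,s=state();print('t',round(s['clock'],2),'pos',P.round(4),'bay',wb(P).round(4),'y',Q[:,1].round(3),'z',Q[:,2].round(3),'F',np.round(s['force'],1),'gap',round(s['finger_gap'],3),'q',np.round(s['q'],2))
E
python3 - <<'E'
from h import *
R=toolR(-U,BX)
H=bw(-.115,-.0307,.0562)
print(H)
rel(np.array([.42,-.3,.3]),R); 
rel(H-.011*U+.11*U,R);print(H+.1*U)
E
```

```text
[0.53053096 0.084193   0.0562    ]
off [-0.2626, -0.0869, -0.2304] tw [-17.6, -62.5, 28.1]
off [-0.4967, 0.0728, -0.4902] tw [-17.6, -62.5, 28.1]
[0.5287695  0.03195407 0.14145245]
```

Request:
{"op": "send_rows", "data": {"series": [{"offset": [-0.26, -0.087, -0.23], "twist": [-17.6, -62.5, 28.1], "jaw": 0.6}, {"offset": [-0.26, -0.087, -0.23], "twist": [-17.6, -62.5, 28.1], "jaw": 0.6}, {"offset": [-0.26, -0.087, -0.23], "twist": [-17.6, -62.5, 28.1], "jaw": 0.6}, {"offset": [-0.26, -0.087, -0.23], "twist": [-17.6, -62.5, 28.1], "jaw": 0.6}, {"offset": [-0.26, -0.087, -0.23], "twist": [-17.6, -62.5, 28.1], "jaw": 0.6}, {"offset": [-0.26, -0.087, -0.23], "twist": [-17.6, -62.5, 28.1], "jaw": 0.6}, {"offset": [-0.26, -0.087, -0.23], "twist": [-17.6, -62.5, 28.1], "jaw": 0.6}, {"offset": [-0.497, 0.063, -0.49], "twist": [-17.6, -62.5, 28.1], "jaw": 0.6}, {"offset": [-0.497, 0.063, -0.49], "twist": [-17.6, -62.5, 28.1], "jaw": 0.6}, {"offset": [-0.497, 0.063, -0.49], "twist": [-17.6, -62.5, 28.1], "jaw": 0.6}, {"offset": [-0.497, 0.063, -0.49], "twist": [-17.6, -62.5, 28.1], "jaw": 0.6}, {"offset": [-0.497, 0.063, -0.49], "twist": [-17.6, -62.5, 28.1], "jaw": 0.6}, {"offset": [-0.497, 0.063, -0.49], "twist": [-17.6, -62.5, 28.1], "jaw": 0.6}, {"offset": [-0.497, 0.063, -0.49], "twist": [-17.6, -62.5, 28.1], "jaw": 0.6}, {"offset": [-0.497, 0.073, -0.49], "twist": [-17.6, -62.5, 28.1], "jaw": 0.6}, {"offset": [-0.497, 0.073, -0.49], "twist": [-17.6, -62.5, 28.1], "jaw": 0.6}, {"offset": [-0.497, 0.073, -0.49], "twist": [-17.6, -62.5, 28.1], "jaw": 0.6}, {"offset": [-0.497, 0.073, -0.49], "twist": [-17.6, -62.5, 28.1], "jaw": 0.6}, {"offset": [-0.497, 0.073, -0.49], "twist": [-17.6, -62.5, 28.1], "jaw": 0.6}]}}

```text
clock: 2.0
eef_pos: [0.5295, 0.031, 0.1408]
tool_rot: [[-0.03, 0.019, 0.999], [-0.852, 0.522, -0.036], [-0.523, -0.853, 0.0]]
force: [0.0, 0.8, 0.9]
finger_gap: 0.598
```

Run:
```python
from h import *
show()
H=bw(-.115,-.0307,.0562)
rel(H+.099*U,toolR(-U,BX)); rel(H-.011*U,toolR(-U,BX))
p,d,m,s=save('wrist','w1');cv2.imwrite('pics/w1b.png',cv2.resize(p[:,:,::-1],(768,576)))
print(proj((p,d,m,s),H),proj((p,d,m,s),bw(-.115,-.056,.0405)),proj((p,d,m,s),bw(-.115,0,.075)))
```

```text
t 2.0 pos [0.5295 0.031  0.1408] bay [-0.1143 -0.0839  0.1408] y [ 0.019  0.522 -0.853] z [ 0.999 -0.036  0.   ] F [0.  0.8 0.9] gap 0.598 q [ 0.58  0.41 -0.5   1.98 -0.46  0.89  0.39]
off [-0.0011, 0.0009, -0.0007] tw [-0.1, -0.1, 0.0]
off [-0.0012, 0.1109, -0.0009] tw [-0.1, -0.1, 0.0]
(np.float64(259.21968958038866), np.float64(198.1332912512948)) (np.float64(259.30427825596985), np.float64(229.68040277807538)) (np.float64(259.11036086501434), np.float64(157.303426516579))
```

View pics/w1b.png

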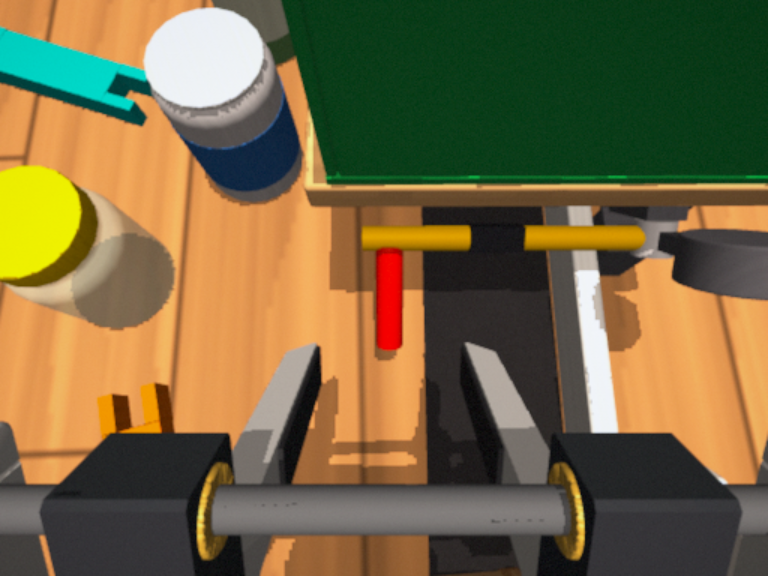

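The wrist view shows the red handle from (389,250) to (389,350), midway between the fingers and matching my projection. I'll advance 110 mm and grip.

Request:
{"op": "send_rows", "data": {"series": [{"offset": [-0.001, 0.04, -0.001], "twist": [0, 0, 0], "jaw": 0.6}, {"offset": [-0.001, 0.08, -0.001], "twist": [0, 0, 0], "jaw": 0.6}, {"offset": [-0.001, 0.11, -0.001], "twist": [0, 0, 0], "jaw": 0.6}, {"offset": [-0.001, 0.11, -0.001], "twist": [0, 0, 0], "jaw": 0.4}, {"offset": [-0.001, 0.11, -0.001], "twist": [0, 0, 0], "jaw": 0.1}, {"offset": [-0.001, 0.11, -0.001], "twist": [0, 0, 0], "jaw": 0.1}, {"offset": [-0.001, 0.11, -0.001], "twist": [0, 0, 0], "jaw": 0.1}, {"offset": [-0.001, 0.11, -0.001], "twist": [0, 0, 0], "jaw": 0.1}], "newtons": 12}}

```text
clock: 2.85
eef_pos: [0.5312, 0.0886, 0.0483]
tool_rot: [[-0.03, 0.021, 0.999], [-0.852, 0.522, -0.037], [-0.522, -0.853, 0.002]]
force: [0.3, -1.4, -0.1]
finger_gap: 0.208
```

Run:
```python
from h import *
show()
# arc offsets: handle rel pivot (-cos,sin)*.15 in (x,u)
P,Q,s=state()
for th in np.linspace(0,1.62,15)[1:]:
    dp=.15*((1-np.cos(th))*BX+np.sin(th)*U); print(round(th,2),np.round(Q.T@dp,3))
```

```text
t 2.85 pos [0.5312 0.0886 0.0483] bay [-0.1144 -0.0263  0.0483] y [ 0.021  0.522 -0.853] z [ 0.999 -0.037  0.002] F [ 0.3 -1.4 -0.1] gap 0.208 q [ 0.49  0.55 -0.53  2.05 -0.48  0.65  0.38]
0.12 [ 0.    -0.017  0.001]
0.23 [ 0.    -0.034  0.004]
0.35 [ 0.    -0.051  0.009]
0.46 [ 0.    -0.067  0.016]
0.58 [ 0.    -0.082  0.025]
0.69 [ 0.    -0.096  0.035]
0.81 [ 0.    -0.108  0.047]
0.93 [ 0.   -0.12  0.06]
1.04 [-0.    -0.129  0.075]
1.16 [-0.    -0.137  0.09 ]
1.27 [-0.    -0.143  0.106]
1.39 [-0.    -0.147  0.123]
1.5 [-0.    -0.149  0.141]
1.62 [-0.    -0.149  0.158]
```

Request:
{"op": "send_rows", "data": {"series": [{"offset": [0, 0, 0], "twist": [0, 0, 0], "jaw": 0.1}, {"offset": [0, 0, 0], "twist": [0, 0, 0], "jaw": 0.1}, {"offset": [0, -0.017, 0.001], "twist": [0, 0, 0], "jaw": 0.1}, {"offset": [0, -0.034, 0.004], "twist": [0, 0, 0], "jaw": 0.1}, {"offset": [0, -0.051, 0.009], "twist": [0, 0, 0], "jaw": 0.1}, {"offset": [0, -0.067, 0.016], "twist": [0, 0, 0], "jaw": 0.1}, {"offset": [0, -0.082, 0.025], "twist": [0, 0, 0], "jaw": 0.1}]}}

```text
clock: 3.55
eef_pos: [0.5515, 0.045, 0.1184]
tool_rot: [[-0.031, 0.015, 0.999], [-0.852, 0.522, -0.034], [-0.522, -0.853, -0.003]]
force: [-18.9, -2.8, 7.5]
finger_gap: 0.167
```

Run:
```python
from h import *
show()
p,d,m,s=save('wrist','w2');cv2.imwrite('pics/w2b.png',cv2.resize(p[:,:,::-1],(640,480)))
```

```text
t 3.55 pos [0.5515 0.045  0.1184] bay [-0.0928 -0.0692  0.1184] y [ 0.015  0.522 -0.853] z [ 0.999 -0.034 -0.003] F [-18.9  -2.8   7.5] gap 0.167 q [ 0.54  0.47 -0.5   1.95 -0.45  0.85  0.36]
```

View pics/w2b.png

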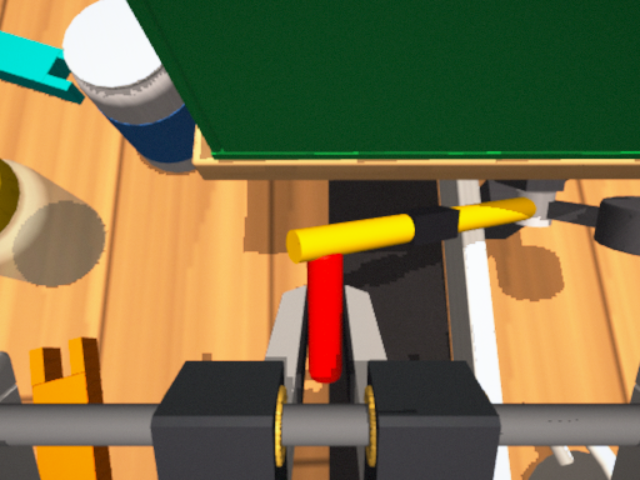

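Request:
{"op": "send_rows", "data": {"series": [{"offset": [0, -0.02, 0.008], "twist": [0, 0, 0], "jaw": 0.1}, {"offset": [0, -0.035, 0.022], "twist": [0, 0, 0], "jaw": 0.1}, {"offset": [0, -0.048, 0.04], "twist": [0, 0, 0], "jaw": 0.1}, {"offset": [0, -0.058, 0.06], "twist": [0, 0, 0], "jaw": 0.1}, {"offset": [0, -0.066, 0.082], "twist": [0, 0, 0], "jaw": 0.1}, {"offset": [0, -0.07, 0.105], "twist": [0, 0, 0], "jaw": 0.1}], "newtons": 8}}

```text
clock: 4.2
eef_pos: [0.6586, 0.0023, 0.181]
tool_rot: [[-0.031, 0.019, 0.999], [-0.853, 0.521, -0.036], [-0.521, -0.853, 0.001]]
force: [1.0, -1.0, 0.0]
finger_gap: 0.165
```

Run:
```python
from h import *
show()
p,d,m,s=save('wrist','w3');cv2.imwrite('pics/w3b.png',cv2.resize(p[:,:,::-1],(640,480)))
```

```text
t 4.2 pos [0.6586 0.0023 0.181 ] bay [ 0.0158 -0.1083  0.181 ] y [ 0.019  0.521 -0.853] z [ 0.999 -0.036  0.001] F [ 1. -1.  0.] gap 0.165 q [ 0.5   0.54 -0.44  1.65 -0.37  1.06  0.27]
```

View pics/w3b.png

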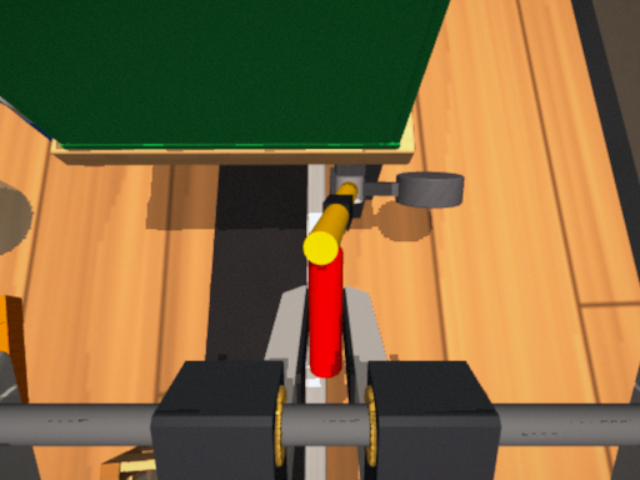

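Gate is at about 1.44 rad. I'll carry it a little further, release and back off.

Request:
{"op": "send_rows", "data": {"series": [{"offset": [0, 0, 0.012], "twist": [0, 0, 0], "jaw": 0.1}, {"offset": [0, 0, 0.022], "twist": [0, 0, 0], "jaw": 0.1}, {"offset": [0, 0, 0.024], "twist": [0, 0, 0], "jaw": 0.5}, {"offset": [0, 0, 0.024], "twist": [0, 0, 0], "jaw": 0.5}, {"offset": [0, 0, 0.024], "twist": [0, 0, 0], "jaw": 0.5}, {"offset": [0, 0, 0.03], "twist": [0, 0, 0], "jaw": 0.5}, {"offset": [0, -0.04, 0.03], "twist": [0, 0, 0], "jaw": 0.5}, {"offset": [0, -0.08, 0.03], "twist": [0, 0, 0], "jaw": 0.5}, {"offset": [0, -0.12, 0.03], "twist": [0, 0, 0], "jaw": 0.5}, {"offset": [0, -0.12, 0.03], "twist": [0, 0, 0], "jaw": 0.5}]}}

```text
clock: 5.25
eef_pos: [0.6909, -0.0652, 0.2884]
tool_rot: [[-0.031, 0.029, 0.999], [-0.854, 0.518, -0.041], [-0.519, -0.855, 0.009]]
force: [-0.3, -0.2, 0.2]
finger_gap: 0.499
```

Run:
```python
from h import *
show()
p,d,m,s=save('wrist','w4');cv2.imwrite('pics/w4b.png',cv2.resize(p[:,:,::-1],(640,480)))
# stick grasp candidates
S=np.array([.3855,-.0573]);t=np.array([-.2291,.9734]) # rough
print('stick grip point',S-.055*t)
```

```text
t 5.25 pos [ 0.6909 -0.0652  0.2884] bay [ 0.0503 -0.1746  0.2884] y [ 0.029  0.518 -0.855] z [ 0.999 -0.041  0.009] F [-0.3 -0.2  0.2] gap 0.499 q [ 0.54  0.52 -0.41  1.43 -0.35  1.31  0.24]
stick grip point [ 0.3981005 -0.110837 ]
```

View pics/w4b.png

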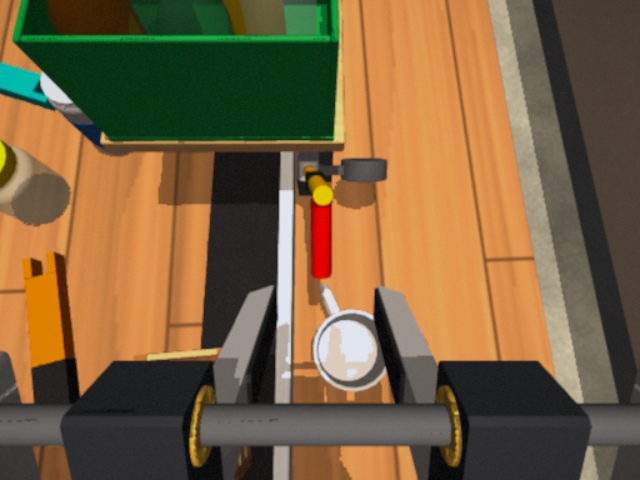

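The gate leans open past vertical, with the red handle at (321,240) beside the fence, and the mug undisturbed. Now I move above the stick.

Run:
```python
from h import *
t=np.array([-.2291,.9734,0]);R=toolR(np.sin(.2)*t-np.cos(.2)*BZ,np.array([.9734,.2291,0]))
g=np.array([.4027,-.1303,.0135])
rel(g-R[:,1]*.15,R)
```

```text
off [0.1557, 0.05, -0.2774] tw [-6.0, -14.4, -19.7]
```

Request:
{"op": "send_rows", "data": {"series": [{"offset": [0.05, -0.01, -0.08], "twist": [-2, -5, -7], "jaw": 0.6}, {"offset": [0.09, 0, -0.16], "twist": [-4, -10, -13], "jaw": 0.6}, {"offset": [0.12, 0, -0.22], "twist": [-6, -14.4, -19.7], "jaw": 0.6}, {"offset": [0.15, 0.02, -0.277], "twist": [-6, -14.4, -19.7], "jaw": 0.6}, {"offset": [0.156, 0.05, -0.277], "twist": [-6, -14.4, -19.7], "jaw": 0.6}, {"offset": [0.156, 0.05, -0.277], "twist": [-6, -14.4, -19.7], "jaw": 0.6}, {"offset": [0.156, 0.05, -0.277], "twist": [-6, -14.4, -19.7], "jaw": 0.6}, {"offset": [0.156, 0.05, -0.277], "twist": [-6, -14.4, -19.7], "jaw": 0.6}, {"offset": [0.156, 0.05, -0.277], "twist": [-6, -14.4, -19.7], "jaw": 0.6}]}}

```text
clock: 6.2
eef_pos: [0.4099, -0.1591, 0.1601]
tool_rot: [[0.225, -0.046, 0.973], [-0.954, 0.194, 0.23], [-0.199, -0.98, 0.0]]
force: [0.7, -0.2, 0.8]
finger_gap: 0.603
```

Run:
```python
from h import *
show()
rec=save('wrist','w5');p=rec[0];cv2.imwrite('pics/w5b.png',cv2.resize(p[:,:,::-1],(768,576)))
P=cloud(rec);z=P[...,2];hsv=cv2.cvtColor(p,cv2.COLOR_RGB2HSV)
v,u=np.mgrid[:384,:512]
m=(hsv[...,0]>8)&(hsv[...,0]<22)&(hsv[...,1]>215)&(z<.03)&(z>.01)
Q=P[m];print(len(Q),np.median(Q[:,2]),Q.min(0),Q.max(0));r=cv2.minAreaRect((Q[:,:2]*1000).astype(np.float32));print(r,cv2.boxPoints(r))
```

```text
t 6.2 pos [ 0.4099 -0.1591  0.1601] bay [-0.2274 -0.2779  0.1601] y [-0.046  0.194 -0.98 ] z [0.973 0.23  0.   ] F [ 0.7 -0.2  0.8] gap 0.603 q [ 0.68  0.21 -0.36  2.07 -0.12  0.99  0.62]
4551 0.018114055678507213 [ 0.34518637 -0.15786575  0.0155473 ] [0.58929476 0.04402782 0.02978847]
((429.4911193847656, -99.22930908203125), (139.45217895507812, 307.6785888671875), 46.725372314453125) [[ 269.6874    -44.539005]
 [ 493.7009   -255.45145 ]
 [ 589.2948   -153.91962 ]
 [ 365.28134    56.99283 ]]
```

View pics/w5b.png

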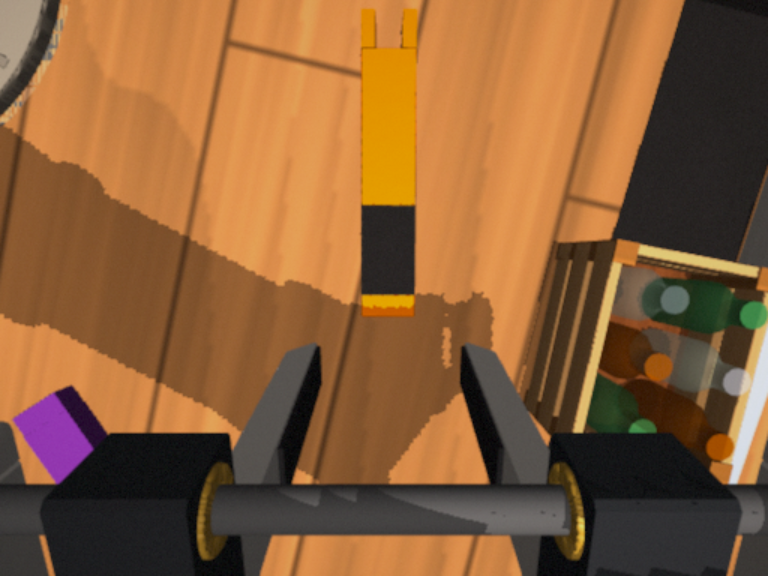

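Stick is upright in the image and centred between the fingers: tail at (388,297), prongs at (368,12) and (411,12), band rows 205–294.

Run:
```python
from h import *
rec=load('w5')
for a,b in[(388,294),(388,205),(388,100),(388,60),(366,60),(412,60),(366,290),(411,290),(368,14),(411,14)]:
    print(a,b,px(rec,round(a/1.5),round(b/1.5)).round(4))
t=np.array([-.2291,.9734,0]);R=toolR(np.sin(.2)*t-np.cos(.2)*BZ,np.array([.9734,.2291,0]))
g=np.array([.4027,-.1303,.0135]);rel(g,R)
```

```text
388 294 [ 0.4043 -0.14    0.0179]
388 205 [ 0.3908 -0.0824  0.018 ]
388 100 [ 0.3753 -0.0162  0.018 ]
388 60 [0.3694 0.0086 0.0183]
366 60 [0.3552 0.0052 0.0184]
412 60 [0.3846 0.012  0.0187]
366 290 [ 0.3888 -0.1404  0.019 ]
411 290 [ 0.4184 -0.1335  0.0182]
368 14 [0.3496 0.0336 0.0183]
411 14 [0.3769 0.0403 0.0177]
off [-0.0, 0.15, -0.0013] tw [-0.0, 0.1, -0.0]
```

Request:
{"op": "send_rows", "data": {"series": [{"offset": [0, 0.04, -0.001], "twist": [0, 0, 0], "jaw": 0.6}, {"offset": [0, 0.08, -0.001], "twist": [0, 0, 0], "jaw": 0.6}, {"offset": [0, 0.12, -0.001], "twist": [0, 0, 0], "jaw": 0.6}, {"offset": [0, 0.14, -0.001], "twist": [0, 0, 0], "jaw": 0.6}, {"offset": [0, 0.15, -0.001], "twist": [0, 0, 0], "jaw": 0.6}, {"offset": [0, 0.15, -0.001], "twist": [0, 0, 0], "jaw": 0.6}]}}

```text
clock: 6.85
eef_pos: [0.4035, -0.1295, 0.013]
tool_rot: [[0.227, -0.046, 0.973], [-0.953, 0.195, 0.231], [-0.2, -0.98, 0.0]]
force: [0.1, -0.7, -0.4]
finger_gap: 0.604
```

Run:
```python
from h import *
show()
```

```text
t 6.85 pos [ 0.4035 -0.1295  0.013 ] bay [-0.2348 -0.2485  0.013 ] y [-0.046  0.195 -0.98 ] z [0.973 0.231 0.   ] F [ 0.1 -0.7 -0.4] gap 0.604 q [ 0.61  0.43 -0.36  2.21 -0.05  0.63  0.55]
```

Request:
{"op": "send_rows", "data": {"series": [{"offset": [0, 0, 0], "twist": [0, 0, 0], "jaw": 0.3}, {"offset": [0, 0, 0], "twist": [0, 0, 0], "jaw": 0.3}, {"offset": [0, 0, 0], "twist": [0, 0, 0], "jaw": 0.3}, {"offset": [0, 0, 0], "twist": [0, 0, 0], "jaw": 0.3}, {"offset": [0, 0, 0], "twist": [0, 0, 0], "jaw": 0.3}, {"offset": [-0.004, -0.02, 0], "twist": [0, 0, 0], "jaw": 0.3}, {"offset": [-0.012, -0.059, 0], "twist": [0, 0, 0], "jaw": 0.3}, {"offset": [-0.024, -0.118, 0], "twist": [0, 0, 0], "jaw": 0.3}, {"offset": [-0.024, -0.118, 0], "twist": [0, 0, 0], "jaw": 0.3}, {"offset": [-0.024, -0.118, 0], "twist": [0, 0, 0], "jaw": 0.3}], "newtons": 50}}

```text
clock: 7.85
eef_pos: [0.4045, -0.1303, 0.1351]
tool_rot: [[0.227, -0.042, 0.973], [-0.954, 0.192, 0.231], [-0.197, -0.98, 0.004]]
force: [0.2, 1.2, -2.0]
finger_gap: 0.379
```

Run:
```python
from h import *
show()
rec=save('wrist','w6');p=rec[0];cv2.imwrite('pics/w6b.png',cv2.resize(p[:,:,::-1],(640,480)))
rec=save('top','t6');cv2.imwrite('pics/t6b.png',cv2.resize(rec[0][100:300,130:397,::-1],(800,600)))
P,Q,s=state()
print('tip expect',P+.175*np.array([-.2291,.9734,0]))
```

```text
t 7.85 pos [ 0.4045 -0.1303  0.1351] bay [-0.2337 -0.2493  0.1351] y [-0.042  0.192 -0.98 ] z [0.973 0.231 0.004] F [ 0.2  1.2 -2. ] gap 0.379 q [ 0.65  0.21 -0.39  2.13 -0.12  0.91  0.58]
tip expect [0.36289765 0.04070144 0.13270134]
```

View pics/w6b.png

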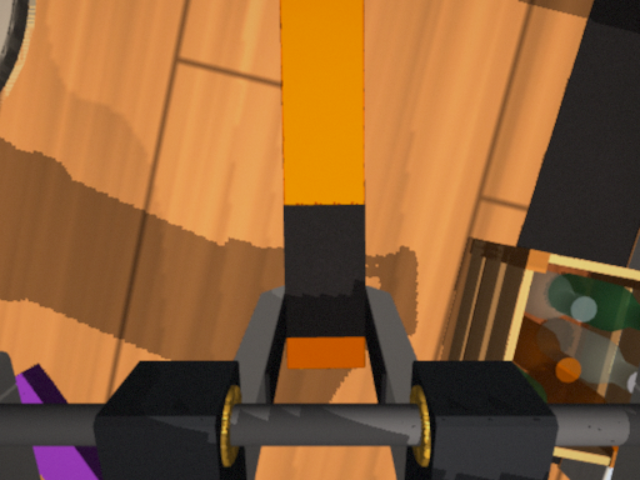

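View pics/t6b.png

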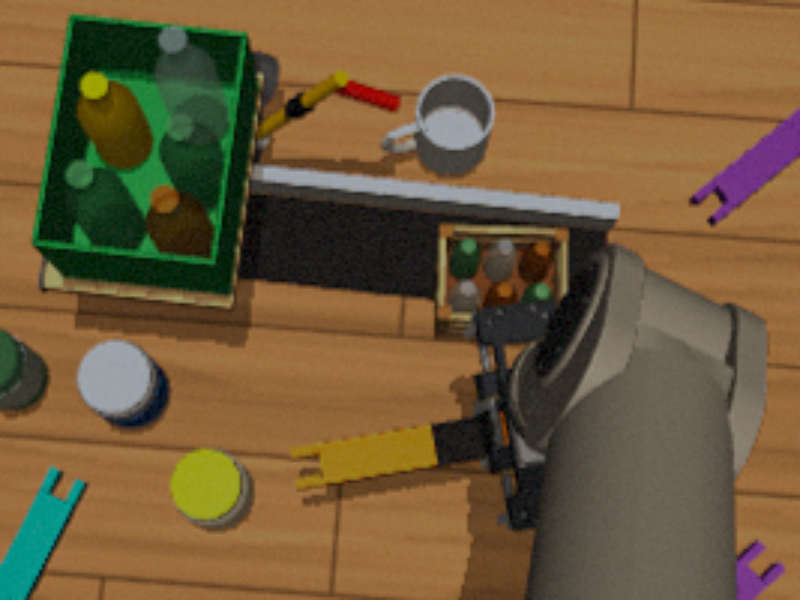

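Run:
```python
from h import *
rec=load('t6');P=cloud(rec)
h=cv2.cvtColor(rec[0],cv2.COLOR_RGB2HSV);z=P[...,2];v,u=np.mgrid[:384,:512]
m=(h[...,0]>14)&(h[...,0]<26)&(h[...,1]>190)&(u>220)&(u<282)&(v>235)&(v<270)&(z>.1)
Q=P[m];t=np.array([-.2291,.9734]);s=(Q[:,:2]-[.4045,-.1303])@t;n=(Q[:,:2]-[.4045,-.1303])@np.array([t[1],-t[0]])
print(np.polyfit(s,Q[:,2],1),s.max(),n.min(),n.max(),np.polyfit(s,n,1))
R=toolR(np.sin(.2)*BY-np.cos(.2)*BZ,BX)
rel(bw(-.17,-.355,.10),R);rel(bw(-.17,-.355,.02),R)
print(wb([.3425,.1138,0]))
```

```text
[0.06985077 0.13892191] 0.17475318646412202 -0.11504250692391886 0.016420299849147068 [-0.01469968 -0.0011645 ]
off [0.1239, 0.0081, 0.0349] tw [3.1, 15.0, -0.1]
off [0.1398, 0.0865, 0.0349] tw [3.1, 15.0, -0.1]
[-0.30392108 -0.0074464   0.        ]
```

Run:
```python
from h import *
rec=load('t6');P=cloud(rec)
h=cv2.cvtColor(rec[0],cv2.COLOR_RGB2HSV);z=P[...,2];v,u=np.mgrid[:384,:512]
t=np.array([-.2291,.9734]);s=(P[...,:2]-[.4045,-.1303])@t;n=(P[...,:2]-[.4045,-.1303])@np.array([t[1],-t[0]])
m=(h[...,0]>14)&(h[...,0]<26)&(h[...,1]>190)&(abs(n)<.025)&(z>.1)&(s>0.02)&(s<.18)
print(m.sum(),np.polyfit(s[m],z[m],1),np.polyfit(s[m],n[m],1))
for a in np.arange(.04,.18,.02):
    k=m&(abs(s-a)<.01);print(a.round(2),z[k].mean().round(4) if k.any() else None, n[k].mean())
```

```text
587 [-0.00076844  0.14041612] [-0.00806083 -0.00130497]
0.04 0.119 -0.018928479348498548
0.06 0.1405 -0.0020097228216204564
0.08 0.1403 -0.0015969905892355416
0.1 0.1408 -0.0020100461180086555
0.12 0.1401 -0.0021300275248105727
0.14 0.1404 -0.002558583288727999
0.16 0.1401 -0.002723448917024482
```

Stick is level in the grip, its top at 0.140. Next I move beside the crate.

Request:
{"op": "send_rows", "data": {"series": [{"offset": [0.05, 0, 0.0], "twist": [1.5, 7.5, 0], "jaw": 0.3}, {"offset": [0.1, 0, 0.015], "twist": [3.1, 15, 0], "jaw": 0.3}, {"offset": [0.124, 0.008, 0.034], "twist": [3.1, 15, 0], "jaw": 0.3}, {"offset": [0.124, 0.008, 0.035], "twist": [3.1, 15, 0], "jaw": 0.3}, {"offset": [0.132, 0.047, 0.035], "twist": [3.1, 15, 0], "jaw": 0.3}, {"offset": [0.138, 0.08, 0.035], "twist": [3.1, 15, 0], "jaw": 0.3}, {"offset": [0.14, 0.085, 0.035], "twist": [3.1, 15, 0], "jaw": 0.3}, {"offset": [0.14, 0.085, 0.035], "twist": [3.1, 15, 0], "jaw": 0.3}]}}

```text
clock: 8.75
eef_pos: [0.4637, -0.2375, 0.0202]
tool_rot: [[-0.033, 0.004, 0.999], [-0.979, 0.202, -0.033], [-0.202, -0.979, -0.002]]
force: [0.9, 0.5, -1.2]
finger_gap: 0.379
```

Run:
```python
from h import *
show()
rec=save('wrist','w7');p=rec[0];cv2.imwrite('pics/w7b.png',cv2.resize(p[:,:,::-1],(640,480)))
R=toolR(np.sin(.2)*BY-np.cos(.2)*BZ,BX)
rel(bw(-.108,-.355,.02),R)
```

```text
t 8.75 pos [ 0.4637 -0.2375  0.0202] bay [-0.171  -0.3545  0.0202] y [ 0.004  0.202 -0.979] z [ 0.999 -0.033 -0.002] F [ 0.9  0.5 -1.2] gap 0.379 q [ 0.69  0.51 -0.27  2.01 -0.08  0.73  0.48]
off [0.0003, 0.0014, 0.062] tw [0.0, -0.0, -0.1]
```

View pics/w7b.png

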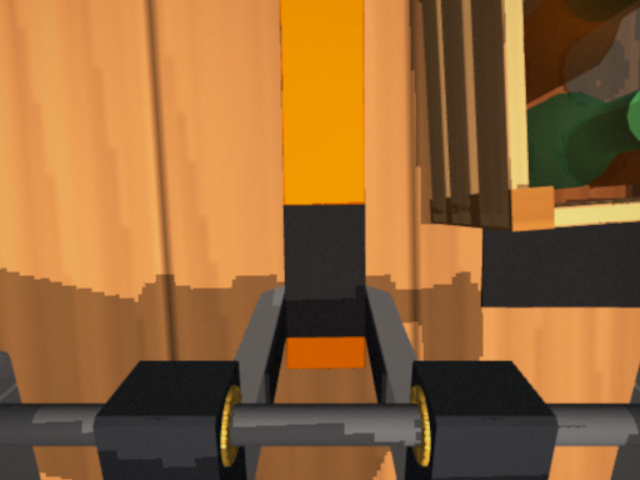

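Request:
{"op": "send_rows", "data": {"series": [{"offset": [0, 0, 0.012], "twist": [0, 0, 0], "jaw": 0.3}, {"offset": [0, 0, 0.022], "twist": [0, 0, 0], "jaw": 0.3}, {"offset": [0, 0, 0.03], "twist": [0, 0, 0], "jaw": 0.3}, {"offset": [0, 0, 0.038], "twist": [0, 0, 0], "jaw": 0.3}, {"offset": [0, 0, 0.046], "twist": [0, 0, 0], "jaw": 0.3}, {"offset": [0, 0, 0.053], "twist": [0, 0, 0], "jaw": 0.3}, {"offset": [0, 0, 0.058], "twist": [0, 0, 0], "jaw": 0.3}, {"offset": [0, 0, 0.058], "twist": [0, 0, 0], "jaw": 0.3}]}}

```text
clock: 9.6
eef_pos: [0.5234, -0.24, 0.0214]
tool_rot: [[-0.033, 0.007, 0.999], [-0.979, 0.201, -0.033], [-0.201, -0.98, 0.0]]
force: [-0.9, 0.1, -1.6]
finger_gap: 0.379
```

Run:
```python
from h import *
show()
```

```text
t 9.6 pos [ 0.5234 -0.24    0.0214] bay [-0.1112 -0.3549  0.0214] y [ 0.007  0.201 -0.98 ] z [ 0.999 -0.033  0.   ] F [-0.9  0.1 -1.6] gap 0.379 q [ 0.63  0.57 -0.26  1.89 -0.07  0.77  0.43]
```

Request:
{"op": "send_rows", "data": {"series": [{"offset": [0, 0, 0.003], "twist": [0, 0, 0], "jaw": 0.3}, {"offset": [0, 0, 0.006], "twist": [0, 0, 0], "jaw": 0.3}, {"offset": [0, 0, 0.008], "twist": [0, 0, 0], "jaw": 0.3}, {"offset": [0, 0, 0.008], "twist": [0, 0, 0], "jaw": 0.3}]}}

```text
clock: 10.0
eef_pos: [0.5283, -0.2403, 0.0206]
tool_rot: [[-0.033, 0.001, 0.999], [-0.979, 0.202, -0.033], [-0.202, -0.979, -0.006]]
force: [-15.6, -0.3, 4.0]
finger_gap: 0.376
```

Run:
```python
from h import *
show()
rec=save('wrist','w8');p=rec[0];cv2.imwrite('pics/w8b.png',cv2.resize(p[:,:,::-1],(640,480)))
rec=save('scene','s8');cv2.imwrite('pics/s8b.png',cv2.resize(rec[0][150:300,170:370,::-1],(800,600),interpolation=cv2.INTER_CUBIC))
```

```text
t 10.0 pos [ 0.5283 -0.2403  0.0206] bay [-0.1063 -0.3551  0.0206] y [ 0.001  0.202 -0.979] z [ 0.999 -0.033 -0.006] F [-15.6  -0.3   4. ] gap 0.376 q [ 0.63  0.58 -0.26  1.88 -0.07  0.78  0.42]
```

View pics/w8b.png

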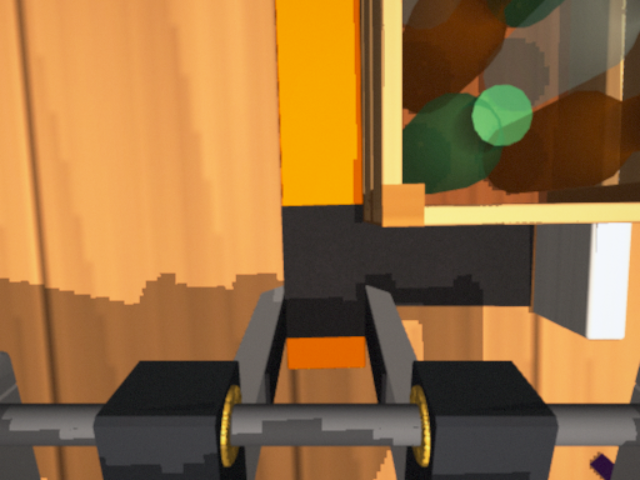

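View pics/s8b.png

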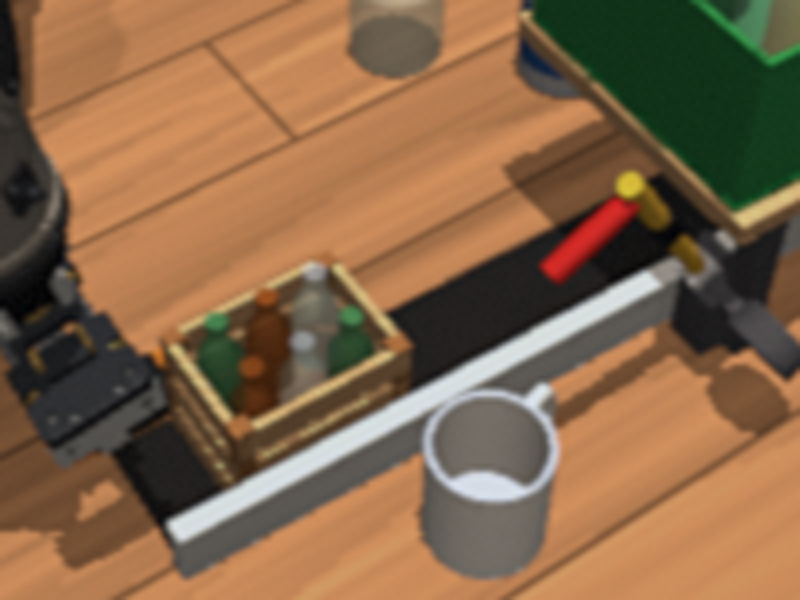

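The crate sits flush on the fence: the stick presses its left side with 15 N, and in the wrist view its rear-left post is at (400,205), edges parallel to the fence. I'll measure the corner.

Run:
```python
from h import *
rec=load('w8')
for a,b in[(404,205),(388,216),(500,215),(600,216),(392,100),(392,20)]:
    print(a,b,wb(px(rec,round(a*.8),round(b*.8))).round(4))
P=cloud(rec);B=(P-[O[0],O[1],0])@np.stack([BX,BY,BZ],1)
m=(B[...,2]>.082)&(B[...,2]<.096)&(B[...,0]<0.01)&(B[...,0]>-.1)
print(B[m].min(0),B[m].max(0),np.percentile(B[m],[1,2],axis=0))
a=35*np.pi/180
t=np.sin(a)*BX+np.cos(a)*BY;n=np.cos(a)*BX-np.sin(a)*BY
R=toolR(np.sin(.2)*t-np.cos(.2)*BZ,n)
R0=toolR(np.sin(.2)*BY-np.cos(.2)*BZ,BX)
rel(bw(-.14,-.36,.021),R0);rel(bw(-.205,-.475,.021),R0);rel(bw(-.205,-.475,.021),R)
```

```text
404 205 [-0.084  -0.3064  0.0885]
388 216 [-0.0885 -0.3096  0.0883]
500 215 [-0.0561 -0.3092  0.0873]
600 216 [-0.0277 -0.3096  0.0876]
392 100 [-0.0873 -0.2769  0.0869]
392 20 [-0.0876 -0.2553  0.087 ]
[-0.09099949 -0.37946122  0.08200043] [-0.01280283 -0.24784866  0.0959977 ] [[-0.09048513 -0.35982125  0.0821332 ]
 [-0.09024772 -0.35864976  0.08227348]]
off [0.0048, -0.0012, -0.0337] tw [0.3, -0.0, -0.2]
off [0.1175, -0.024, -0.0987] tw [0.3, -0.0, -0.2]
off [0.1175, -0.024, -0.0987] tw [7.3, 34.3, -0.1]
```

Request:
{"op": "send_rows", "data": {"series": [{"offset": [0.005, -0.001, -0.034], "twist": [0, 0, 0], "jaw": 0.3}, {"offset": [0.045, -0.01, -0.055], "twist": [0, 0, 0], "jaw": 0.3}, {"offset": [0.085, -0.018, -0.08], "twist": [0, 0, 0], "jaw": 0.3}, {"offset": [0.117, -0.024, -0.099], "twist": [0, 0, 0], "jaw": 0.3}, {"offset": [0.117, -0.024, -0.099], "twist": [1.8, 8.5, 0], "jaw": 0.3}, {"offset": [0.117, -0.024, -0.099], "twist": [3.6, 17, 0], "jaw": 0.3}, {"offset": [0.117, -0.024, -0.099], "twist": [5.4, 25.5, 0], "jaw": 0.3}, {"offset": [0.117, -0.024, -0.099], "twist": [7.3, 34.3, 0], "jaw": 0.3}, {"offset": [0.117, -0.024, -0.099], "twist": [7.3, 34.3, 0], "jaw": 0.3}, {"offset": [0.117, -0.024, -0.099], "twist": [7.3, 34.3, 0], "jaw": 0.3}]}}

```text
clock: 11.1
eef_pos: [0.4257, -0.3564, 0.0213]
tool_rot: [[-0.586, 0.12, 0.801], [-0.785, 0.16, -0.598], [-0.2, -0.98, 0.0]]
force: [0.2, -0.3, -1.5]
finger_gap: 0.378
```

```bash
cat >> h.py <<'E'
def ar(al):
    a=np.deg2rad(al);t=np.sin(a)*BX+np.cos(a)*BY;n=np.cos(a)*BX-np.sin(a)*BY
    return toolR(np.sin(.2)*t-np.cos(.2)*BZ,n)
E
python3 - <<'E'
from h import *
show()
rec=save('wrist','w9');p=rec[0];cv2.imwrite('pics/w9b.png',cv2.resize(p[:,:,::-1],(768,576)))
rec2=save('scene','s9');cv2.imwrite('pics/s9b.png',cv2.resize(rec2[0][150:300,170:370,::-1],(800,600),interpolation=cv2.INTER_CUBIC))
rel(bw(-.183,-.450,.021),ar(35))
E
```

```text
t 11.1 pos [ 0.4257 -0.3564  0.0213] bay [-0.2049 -0.4746  0.0213] y [ 0.12  0.16 -0.98] z [ 0.801 -0.598  0.   ] F [ 0.2 -0.3 -1.5] gap 0.378 q [ 0.81  0.51 -0.12  2.   -0.23  0.66  0.24]
off [-0.032, 0.0067, 0.0038] tw [0.0, 0.2, -0.1]
```

View pics/w9b.png

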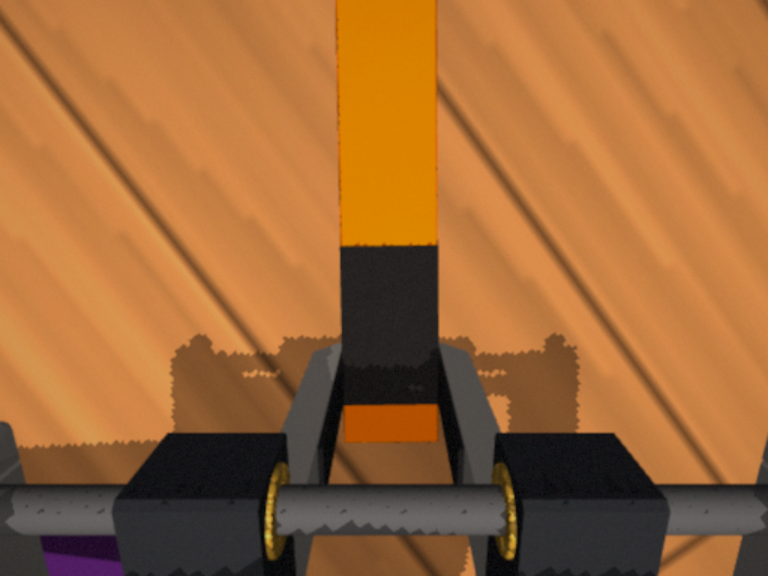

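View pics/s9b.png

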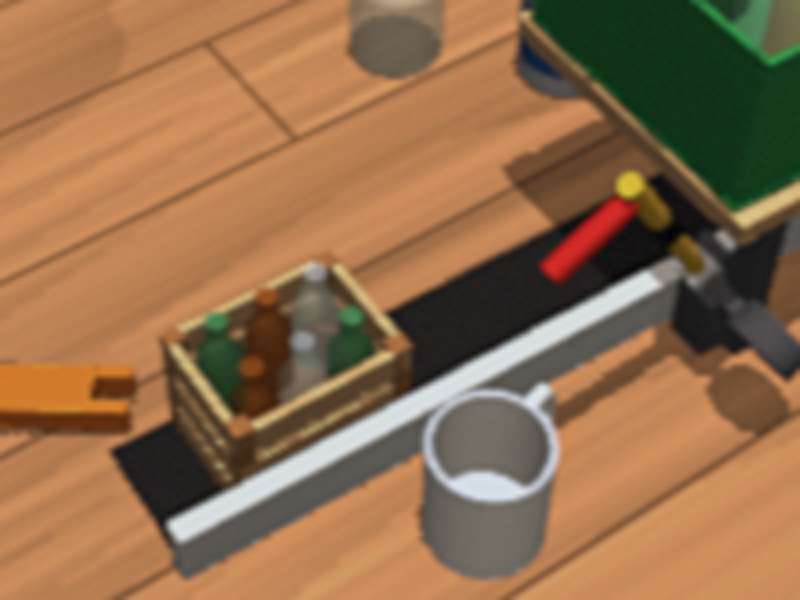

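The notch faces the rear-left corner. I'll close in slowly.

Request:
{"op": "send_rows", "data": {"series": [{"offset": [-0.012, 0.002, 0.004], "twist": [0, 0, 0], "jaw": 0.3}, {"offset": [-0.02, 0.004, 0.004], "twist": [0, 0, 0], "jaw": 0.3}, {"offset": [-0.026, 0.005, 0.004], "twist": [0, 0, 0], "jaw": 0.3}, {"offset": [-0.03, 0.006, 0.004], "twist": [0, 0, 0], "jaw": 0.3}, {"offset": [-0.03, 0.006, 0.004], "twist": [0, 0, 0], "jaw": 0.3}]}}

```text
clock: 11.7
eef_pos: [0.4478, -0.3337, 0.0213]
tool_rot: [[-0.585, 0.12, 0.802], [-0.786, 0.16, -0.597], [-0.2, -0.98, 0.0]]
force: [0.2, -1.2, -0.2]
finger_gap: 0.377
```

Run:
```python
from h import *
show()
rec2=save('scene','s10');cv2.imwrite('pics/s10b.png',cv2.resize(rec2[0][190:290,170:303,::-1],(800,600),interpolation=cv2.INTER_CUBIC))
rec2=save('top','t10');cv2.imwrite('pics/t10b.png',cv2.resize(rec2[0][130:250,240:400,::-1],(800,600),interpolation=cv2.INTER_CUBIC))
```

```text
t 11.7 pos [ 0.4478 -0.3337  0.0213] bay [-0.1836 -0.4512  0.0213] y [ 0.12  0.16 -0.98] z [ 0.802 -0.597  0.   ] F [ 0.2 -1.2 -0.2] gap 0.377 q [ 0.76  0.51 -0.13  2.   -0.23  0.65  0.19]
```

View pics/s10b.png

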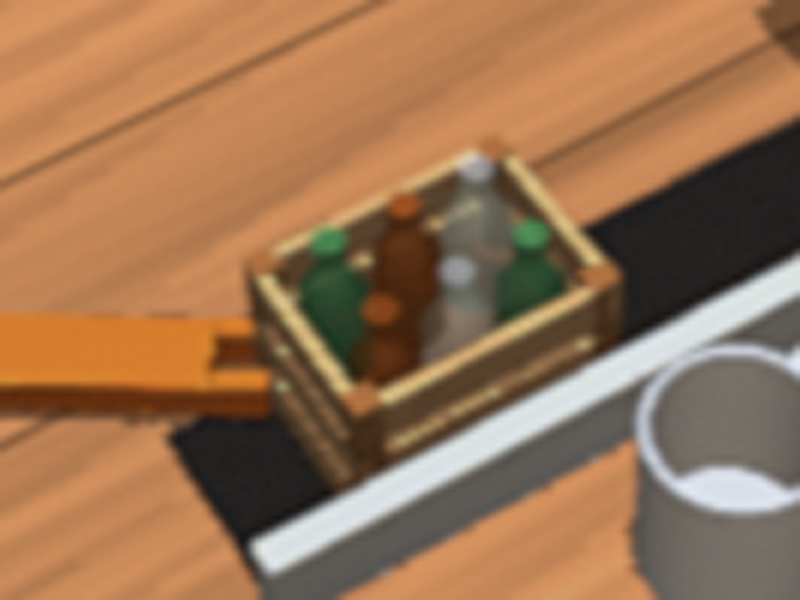

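View pics/t10b.png

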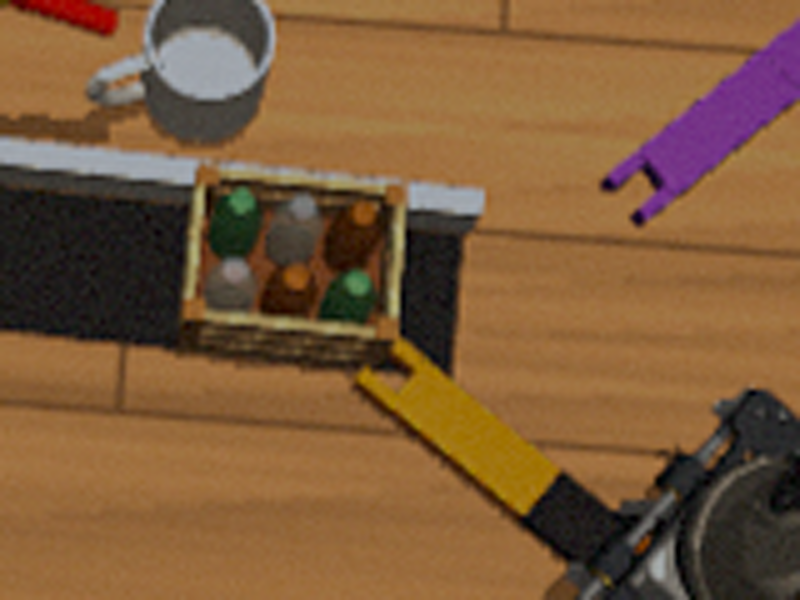

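The notch straddles the corner (top view, prongs at (365,378) and (402,345) around the corner). I'll work out the push increments.

Run:
```python
from h import *
P,Q,s=state()
print('BX',(Q.T@BX).round(4),'BY',(Q.T@BY).round(4))
for dy in (.01,.02,.03,.04,.05): print(dy,(Q.T@(BX*.002+BY*dy)).round(4))
```

```text
BX [-0.5592  0.114   0.8212] BY [-0.8046  0.164  -0.5707]
0.01 [-0.0092  0.0019 -0.0041]
0.02 [-0.0172  0.0035 -0.0098]
0.03 [-0.0253  0.0051 -0.0155]
0.04 [-0.0333  0.0068 -0.0212]
0.05 [-0.0414  0.0084 -0.0269]
```

Request:
{"op": "send_rows", "data": {"series": [{"offset": [-0.005, 0.001, -0.001], "twist": [0, 0, 0], "jaw": 0.3}, {"offset": [-0.009, 0.002, -0.004], "twist": [0, 0, 0], "jaw": 0.3}, {"offset": [-0.013, 0.003, -0.007], "twist": [0, 0, 0], "jaw": 0.3}, {"offset": [-0.017, 0.0035, -0.01], "twist": [0, 0, 0], "jaw": 0.3}, {"offset": [-0.021, 0.004, -0.013], "twist": [0, 0, 0], "jaw": 0.3}, {"offset": [-0.025, 0.005, -0.0155], "twist": [0, 0, 0], "jaw": 0.3}, {"offset": [-0.029, 0.006, -0.018], "twist": [0, 0, 0], "jaw": 0.3}, {"offset": [-0.033, 0.007, -0.021], "twist": [0, 0, 0], "jaw": 0.3}], "newtons": 60}}

```text
clock: 12.6
eef_pos: [0.4507, -0.2943, 0.021]
tool_rot: [[-0.586, 0.12, 0.802], [-0.785, 0.16, -0.598], [-0.2, -0.98, 0.0]]
force: [-0.8, -4.0, -0.3]
finger_gap: 0.377
```

Run:
```python
from h import *
show()
P,Q,s=state();F=np.array(s['force']);print('F bay',F@BX,F@BY)
rec2=save('top','t11');cv2.imwrite('pics/t11b.png',cv2.resize(rec2[0][130:250,220:380,::-1],(800,600),interpolation=cv2.INTER_CUBIC))
```

```text
t 12.6 pos [ 0.4507 -0.2943  0.021 ] bay [-0.1821 -0.4117  0.021 ] y [ 0.12  0.16 -0.98] z [ 0.802 -0.598  0.   ] F [-0.8 -4.  -0.3] gap 0.377 q [ 0.71  0.48 -0.14  2.05 -0.24  0.61  0.13]
F bay -0.7019427083101989 -4.074720402058641
```

View pics/t11b.png

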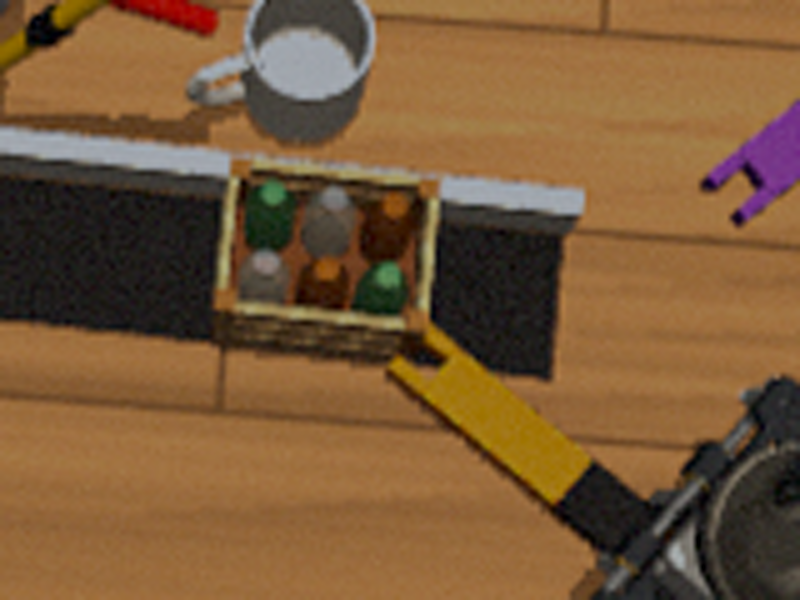

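```bash
cat >> h.py <<'E'
def crate(rec,ylo=-.45,yhi=.2):
    P=cloud(rec);B=(P-[O[0],O[1],0])@np.stack([BX,BY,BZ],1)
    m=(B[...,2]>.082)&(B[...,2]<.096)&(B[...,0]<.02)&(B[...,0]>-.14)&(B[...,1]>ylo)&(B[...,1]<yhi)
    m=cv2.morphologyEx(m.astype(np.uint8),cv2.MORPH_OPEN,np.ones((2,2)))>0
    q=B[m][:,:2]*1000;r=cv2.minAreaRect(q.astype(np.float32));a=r[2]; a=(a+45)%90-45
    print('crate c',np.round(r[0],1),'size',np.round(r[1],1),'yaw deg',round(a,2),m.sum())
E
python3 - <<'E'
from h import *
crate(load('top0'));crate(load('t6'));crate(load('t10'));crate(load('t11'))
P,Q,s=state()
for dy in (.01,.02,.03,.04,.05,.06): print(dy,(Q.T@(BX*(.003)+BY*dy)).round(4))
E
```

```text
crate c [-193.1 -249.2] size [141.1 379.6] yaw deg -4.8 539
crate c [ -95.  -260.3] size [168.  132.1] yaw deg 3.93 410
crate c [-184.2 -247. ] size [135.6 396.9] yaw deg -4.74 550
crate c [-184.1 -219.6] size [127.7 384.6] yaw deg -0.03 540
0.01 [-0.0097  0.002  -0.0032]
0.02 [-0.0178  0.0036 -0.0089]
0.03 [-0.0258  0.0053 -0.0146]
0.04 [-0.0339  0.0069 -0.0203]
0.05 [-0.0419  0.0086 -0.026 ]
0.06 [-0.05    0.0102 -0.0317]
```

```bash
cat >> h.py <<'E'
def crate(rec,ylo=-.45,yhi=.2):
    P=cloud(rec);B=(P-[O[0],O[1],0])@np.stack([BX,BY,BZ],1)
    m=(B[...,2]>.078)&(B[...,2]<.097)&(B[...,0]<.02)&(B[...,0]>-.14)&(B[...,1]>ylo)&(B[...,1]<yhi)
    n,l,st,_=cv2.connectedComponentsWithStats(m.astype(np.uint8),connectivity=8)
    m=l==1+np.argmax(st[1:,4])
    q=B[m][:,:2]*1000;r=cv2.minAreaRect(q.astype(np.float32));a=r[2]; a=(a+45)%90-45
    print('crate c',np.round(r[0],1),'size',np.round(r[1],1),'yaw deg',round(a,2),m.sum())
E
python3 - <<'E'
from h import *
for k in('top0','t10','t11','s8','s10'): crate(load(k))
E
```

```text
crate c [ -77.  -250.4] size [ 91.8 120.4] yaw deg 4.52 466
crate c [ -45.5 -251. ] size [ 91.3 120.2] yaw deg 0.42 573
crate c [ -45.2 -212.3] size [119.6  93. ] yaw deg -0.4 561
crate c [ -45.6 -252.9] size [ 93.9 121.4] yaw deg 0.95 928
crate c [ -44.4 -252.1] size [121.8  93.3] yaw deg -0.06 1104
```

Crate measured at x −45, y −212, square within 0.5°. I'll continue with a little more bias toward the fence.

Request:
{"op": "send_rows", "data": {"series": [{"offset": [-0.006, 0.001, 0.0], "twist": [0, 0, 0], "jaw": 0.3}, {"offset": [-0.01, 0.002, -0.003], "twist": [0, 0, 0], "jaw": 0.3}, {"offset": [-0.014, 0.003, -0.006], "twist": [0, 0, 0], "jaw": 0.3}, {"offset": [-0.018, 0.0035, -0.009], "twist": [0, 0, 0], "jaw": 0.3}, {"offset": [-0.022, 0.0045, -0.012], "twist": [0, 0, 0], "jaw": 0.3}, {"offset": [-0.026, 0.005, -0.0145], "twist": [0, 0, 0], "jaw": 0.3}, {"offset": [-0.03, 0.006, -0.0175], "twist": [0, 0, 0], "jaw": 0.3}, {"offset": [-0.034, 0.007, -0.02], "twist": [0, 0, 0], "jaw": 0.3}, {"offset": [-0.038, 0.0078, -0.023], "twist": [0, 0, 0], "jaw": 0.3}, {"offset": [-0.042, 0.0086, -0.026], "twist": [0, 0, 0], "jaw": 0.3}, {"offset": [-0.046, 0.0094, -0.029], "twist": [0, 0, 0], "jaw": 0.3}]}}

```text
clock: 13.75
eef_pos: [0.455, -0.2382, 0.0208]
tool_rot: [[-0.586, 0.119, 0.802], [-0.786, 0.161, -0.597], [-0.2, -0.98, -0.001]]
force: [-3.2, -4.7, -1.0]
finger_gap: 0.381
```

```bash
cat >> h.py <<'E'
def step(n):
    show();P,Q,s=state();F=np.array(s['force']);print('F bay',(F@BX).round(1),(F@BY).round(1))
    r=save('top',n);crate(r)
    for dx in (0,.001,.003): print(dx,(Q.T@(BX*dx+BY*.06)).round(4))
E
python3 -c "
from h import *
step('t12')"
```

```text
t 13.75 pos [ 0.455  -0.2382  0.0208] bay [-0.1796 -0.3555  0.0208] y [ 0.119  0.161 -0.98 ] z [ 0.802 -0.597 -0.001] F [-3.2 -4.7 -1. ] gap 0.381 q [ 0.63  0.44 -0.16  2.12 -0.25  0.57  0.05]
F bay -3.0 -4.8
crate c [ -45. -156.] size [119.9  92.5] yaw deg -0.09 566
0 [-0.0483  0.0099 -0.0342]
0.001 [-0.0489  0.01   -0.0334]
0.003 [-0.05    0.0102 -0.0317]
```

Request:
{"op": "send_rows", "data": {"series": [{"offset": [-0.005, 0.001, -0.0015], "twist": [0, 0, 0], "jaw": 0.3}, {"offset": [-0.009, 0.002, -0.0045], "twist": [0, 0, 0], "jaw": 0.3}, {"offset": [-0.013, 0.003, -0.0075], "twist": [0, 0, 0], "jaw": 0.3}, {"offset": [-0.017, 0.0035, -0.01], "twist": [0, 0, 0], "jaw": 0.3}, {"offset": [-0.021, 0.0045, -0.013], "twist": [0, 0, 0], "jaw": 0.3}, {"offset": [-0.025, 0.005, -0.016], "twist": [0, 0, 0], "jaw": 0.3}, {"offset": [-0.029, 0.006, -0.0188], "twist": [0, 0, 0], "jaw": 0.3}, {"offset": [-0.033, 0.007, -0.0215], "twist": [0, 0, 0], "jaw": 0.3}, {"offset": [-0.037, 0.0076, -0.0245], "twist": [0, 0, 0], "jaw": 0.3}, {"offset": [-0.041, 0.0084, -0.027], "twist": [0, 0, 0], "jaw": 0.3}, {"offset": [-0.045, 0.0092, -0.03], "twist": [0, 0, 0], "jaw": 0.3}]}}

```text
clock: 14.9
eef_pos: [0.4575, -0.1826, 0.0206]
tool_rot: [[-0.585, 0.117, 0.802], [-0.786, 0.161, -0.597], [-0.199, -0.98, -0.002]]
force: [-5.4, -5.6, -0.0]
finger_gap: 0.375
```

```bash
python3 -c "
from h import *
step('t13')"
```

```text
t 14.9 pos [ 0.4575 -0.1826  0.0206] bay [-0.179  -0.2998  0.0206] y [ 0.117  0.161 -0.98 ] z [ 0.802 -0.597 -0.002] F [-5.4 -5.6 -0. ] gap 0.375 q [ 0.54  0.41 -0.17  2.18 -0.26  0.52 -0.04]
F bay -5.2 -5.8
crate c [-45.2 -99.8] size [ 91.7 120. ] yaw deg 0.14 553
0 [-0.0483  0.0099 -0.0342]
0.001 [-0.0489  0.01   -0.0333]
0.003 [-0.05    0.0102 -0.0317]
```

Request:
{"op": "send_rows", "data": {"series": [{"offset": [-0.0045, 0.001, -0.002], "twist": [0, 0, 0], "jaw": 0.3}, {"offset": [-0.0085, 0.002, -0.005], "twist": [0, 0, 0], "jaw": 0.3}, {"offset": [-0.0125, 0.003, -0.008], "twist": [0, 0, 0], "jaw": 0.3}, {"offset": [-0.0165, 0.0035, -0.0107], "twist": [0, 0, 0], "jaw": 0.3}, {"offset": [-0.0205, 0.0045, -0.0135], "twist": [0, 0, 0], "jaw": 0.3}, {"offset": [-0.0245, 0.005, -0.0165], "twist": [0, 0, 0], "jaw": 0.3}, {"offset": [-0.0285, 0.006, -0.0192], "twist": [0, 0, 0], "jaw": 0.3}, {"offset": [-0.0325, 0.007, -0.022], "twist": [0, 0, 0], "jaw": 0.3}, {"offset": [-0.0365, 0.0076, -0.025], "twist": [0, 0, 0], "jaw": 0.3}, {"offset": [-0.0405, 0.0084, -0.0278], "twist": [0, 0, 0], "jaw": 0.3}, {"offset": [-0.0445, 0.0092, -0.0306], "twist": [0, 0, 0], "jaw": 0.3}]}}

```text
clock: 16.05
eef_pos: [0.4593, -0.1268, 0.0203]
tool_rot: [[-0.585, 0.115, 0.803], [-0.786, 0.162, -0.596], [-0.199, -0.98, -0.004]]
force: [-4.8, -5.4, -0.7]
finger_gap: 0.374
```

```bash
python3 -c "
from h import *
step('t14')
r=load('t14');cv2.imwrite('pics/t14b.png',cv2.resize(r[0][130:280,150:350,::-1],(800,600),interpolation=cv2.INTER_CUBIC))"
```

```text
t 16.05 pos [ 0.4593 -0.1268  0.0203] bay [-0.1791 -0.244   0.0203] y [ 0.115  0.162 -0.98 ] z [ 0.803 -0.596 -0.004] F [-4.8 -5.4 -0.7] gap 0.374 q [ 0.43  0.39 -0.18  2.23 -0.26  0.48 -0.15]
F bay -4.6 -5.6
crate c [-45.3 -54.2] size [ 91.6 100.1] yaw deg 0.36 390
0 [-0.0483  0.01   -0.0341]
0.001 [-0.0489  0.0101 -0.0333]
0.003 [-0.05    0.0103 -0.0317]
```

View pics/t14b.png

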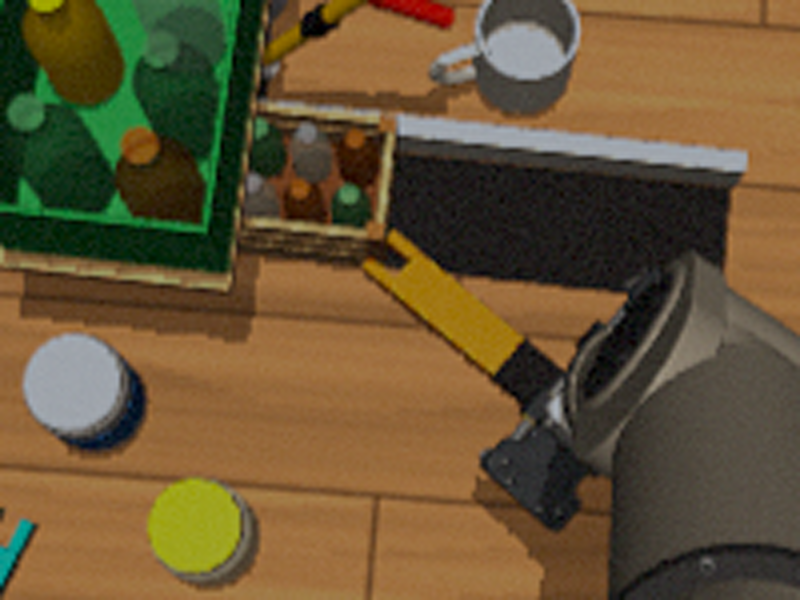

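Crate rear at y −104 (centre about −44), on the fence and going under the shelf. Continuing.

Request:
{"op": "send_rows", "data": {"series": [{"offset": [-0.0045, 0.001, -0.002], "twist": [0, 0, 0], "jaw": 0.3}, {"offset": [-0.0085, 0.002, -0.005], "twist": [0, 0, 0], "jaw": 0.3}, {"offset": [-0.0125, 0.003, -0.008], "twist": [0, 0, 0], "jaw": 0.3}, {"offset": [-0.0165, 0.0035, -0.0107], "twist": [0, 0, 0], "jaw": 0.3}, {"offset": [-0.0205, 0.0045, -0.0135], "twist": [0, 0, 0], "jaw": 0.3}, {"offset": [-0.0245, 0.005, -0.0165], "twist": [0, 0, 0], "jaw": 0.3}, {"offset": [-0.0285, 0.006, -0.0192], "twist": [0, 0, 0], "jaw": 0.3}, {"offset": [-0.0325, 0.007, -0.022], "twist": [0, 0, 0], "jaw": 0.3}, {"offset": [-0.0365, 0.0076, -0.025], "twist": [0, 0, 0], "jaw": 0.3}, {"offset": [-0.0405, 0.0084, -0.0278], "twist": [0, 0, 0], "jaw": 0.3}, {"offset": [-0.0445, 0.0092, -0.0306], "twist": [0, 0, 0], "jaw": 0.3}]}}

```text
clock: 17.2
eef_pos: [0.4611, -0.0711, 0.0201]
tool_rot: [[-0.585, 0.114, 0.803], [-0.787, 0.163, -0.596], [-0.199, -0.98, -0.005]]
force: [-4.0, -5.2, 0.2]
finger_gap: 0.379
```

```bash
python3 -c "
from h import *
step('t15')"
```

```text
t 17.2 pos [ 0.4611 -0.0711  0.0201] bay [-0.1792 -0.1882  0.0201] y [ 0.114  0.163 -0.98 ] z [ 0.803 -0.596 -0.005] F [-4.  -5.2  0.2] gap 0.379 q [ 0.32  0.37 -0.19  2.27 -0.26  0.44 -0.26]
F bay -3.9 -5.4
crate c [-44.8 -26.1] size [45.2 91.1] yaw deg -0.07 216
0 [-0.0484  0.01   -0.0341]
0.001 [-0.0489  0.0101 -0.0333]
0.003 [-0.05    0.0103 -0.0316]
```

Request:
{"op": "send_rows", "data": {"series": [{"offset": [-0.005, 0.001, -0.0015], "twist": [0, 0, 0], "jaw": 0.3}, {"offset": [-0.009, 0.002, -0.0045], "twist": [0, 0, 0], "jaw": 0.3}, {"offset": [-0.013, 0.003, -0.0075], "twist": [0, 0, 0], "jaw": 0.3}, {"offset": [-0.017, 0.0035, -0.0102], "twist": [0, 0, 0], "jaw": 0.3}, {"offset": [-0.021, 0.0045, -0.013], "twist": [0, 0, 0], "jaw": 0.3}, {"offset": [-0.025, 0.005, -0.016], "twist": [0, 0, 0], "jaw": 0.3}, {"offset": [-0.029, 0.006, -0.0188], "twist": [0, 0, 0], "jaw": 0.3}, {"offset": [-0.033, 0.007, -0.0216], "twist": [0, 0, 0], "jaw": 0.3}, {"offset": [-0.037, 0.0076, -0.0245], "twist": [0, 0, 0], "jaw": 0.3}, {"offset": [-0.041, 0.0084, -0.0273], "twist": [0, 0, 0], "jaw": 0.3}]}}

```text
clock: 18.25
eef_pos: [0.4631, -0.0204, 0.0199]
tool_rot: [[-0.584, 0.112, 0.804], [-0.787, 0.163, -0.595], [-0.198, -0.98, -0.007]]
force: [-4.5, -5.6, 0.7]
finger_gap: 0.379
```

```bash
python3 -c "
from h import *
step('t16')
r=save('scene','s16');cv2.imwrite('pics/s16b.png',cv2.resize(r[0][130:280,220:420,::-1],(800,600),interpolation=cv2.INTER_CUBIC))"
```

```text
t 18.25 pos [ 0.4631 -0.0204  0.0199] bay [-0.1789 -0.1375  0.0199] y [ 0.112  0.163 -0.98 ] z [ 0.804 -0.595 -0.007] F [-4.5 -5.6  0.7] gap 0.379 q [ 0.2   0.36 -0.19  2.29 -0.26  0.41 -0.38]
F bay -4.3 -5.7Traceback (most recent call last):
  File "<string>", line 3, in <module>
    step('t16')
    ~~~~^^^^^^^
  File "h.py", line 58, in step
    r=save('top',n);crate(r)
                    ~~~~~^^^
  File "h.py", line 53, in crate
    m=l==1+np.argmax(st[1:,4])
           ~~~~~~~~~^^^^^^^^^^
    return _wrapfunc(a, 'argmax', axis=axis, out=out, **kwds)
    return bound(*args, **kwds)
ValueError: attempt to get argmax of an empty sequence
```

Request:
{"op": "send_rows", "data": {"series": [{"offset": [-0.005, 0.001, -0.0015], "twist": [0, 0, 0], "jaw": 0.3}, {"offset": [-0.009, 0.002, -0.0045], "twist": [0, 0, 0], "jaw": 0.3}, {"offset": [-0.0125, 0.0026, -0.007], "twist": [0, 0, 0], "jaw": 0.3}, {"offset": [-0.0145, 0.003, -0.0085], "twist": [0, 0, 0], "jaw": 0.3}, {"offset": [-0.016, 0.0033, -0.0095], "twist": [0, 0, 0], "jaw": 0.3}, {"offset": [-0.017, 0.0035, -0.0102], "twist": [0, 0, 0], "jaw": 0.3}]}}

```text
clock: 18.9
eef_pos: [0.4622, -0.0018, 0.0189]
tool_rot: [[-0.586, 0.107, 0.803], [-0.786, 0.162, -0.596], [-0.194, -0.981, -0.01]]
force: [-15.6, -26.1, 1.1]
finger_gap: 0.376
```

```bash
python3 -c "
from h import *
show();P,Q,s=state();F=np.array(s['force']);print('F bay',(F@BX).round(1),(F@BY).round(1));print(Q.T@BY,Q.T@BX)
r=save('scene','s16');cv2.imwrite('pics/s16b.png',cv2.resize(r[0][130:280,220:420,::-1],(800,600),interpolation=cv2.INTER_CUBIC))"
```

```text
t 18.9 pos [ 0.4622 -0.0018  0.0189] bay [-0.1804 -0.1189  0.0189] y [ 0.107  0.162 -0.981] z [ 0.803 -0.596 -0.01 ] F [-15.6 -26.1   1.1] gap 0.376 q [ 0.15  0.36 -0.18  2.29 -0.25  0.4  -0.43]
F bay -14.7 -26.6
[-0.8057661   0.16536822 -0.56867421] [-0.55956877  0.10189215  0.82249425]
```

View pics/s16b.png

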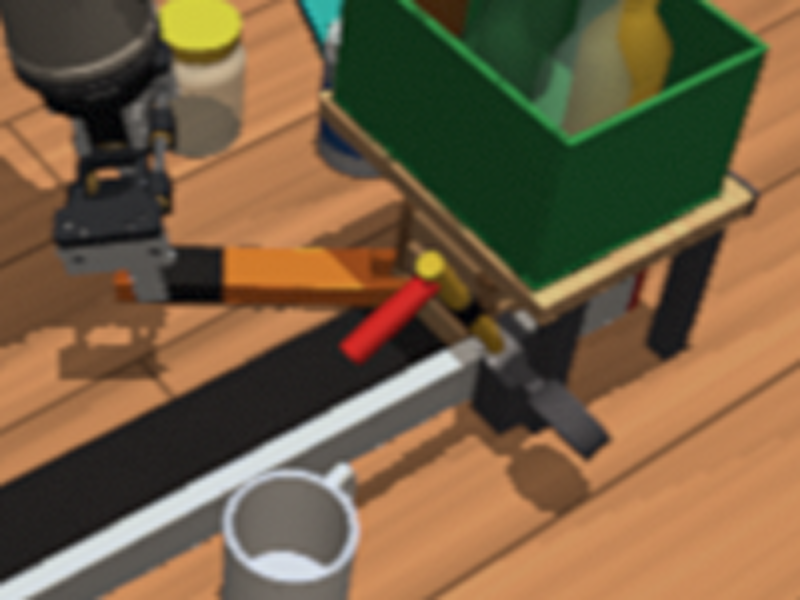

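Force rose to 27 N with the stick exactly at the expected home reach, so the crate is against the stop. I ease off, back out along the stick, then swing it clear.

Request:
{"op": "send_rows", "data": {"series": [{"offset": [0.001, 0, 0], "twist": [0, 0, 0], "jaw": 0.3}, {"offset": [0.003, -0.0005, 0], "twist": [0, 0, 0], "jaw": 0.3}, {"offset": [0.01, -0.002, 0], "twist": [0, 0, 0], "jaw": 0.3}, {"offset": [0.025, -0.005, 0], "twist": [0, 0, 0], "jaw": 0.3}, {"offset": [0.05, -0.01, 0], "twist": [0, 0, 0], "jaw": 0.3}, {"offset": [0.05, -0.01, 0], "twist": [0, 0, 0], "jaw": 0.3}]}}

```text
clock: 19.55
eef_pos: [0.43, -0.0446, 0.0188]
tool_rot: [[-0.588, 0.107, 0.801], [-0.785, 0.161, -0.598], [-0.193, -0.981, -0.011]]
force: [-0.1, -0.5, -1.4]
finger_gap: 0.378
```

```bash
python3 -c "
from h import *
show()
rel(bw(-.19,-.30,.021),ar(35));rel(bw(-.19,-.33,.021),ar(0));rel(bw(-.19,-.33,.015),ar(0))
r=save('wrist','w17');cv2.imwrite('pics/w17b.png',cv2.resize(r[0][:,:,::-1],(640,480)))
r=save('scene','s17');cv2.imwrite('pics/s17b.png',cv2.resize(r[0][130:280,220:420,::-1],(800,600),interpolation=cv2.INTER_CUBIC))"
```

```text
t 19.55 pos [ 0.43   -0.0446  0.0188] bay [-0.2111 -0.1628  0.0188] y [ 0.107  0.161 -0.981] z [ 0.801 -0.598 -0.011] F [-0.1 -0.5 -1.4] gap 0.378 q [ 0.28  0.33 -0.2   2.34 -0.27  0.4  -0.31]
off [0.0981, -0.0226, 0.0956] tw [0.7, 0.1, 0.3]
off [0.1222, -0.0275, 0.1127] tw [-6.2, -34.2, 0.1]
off [0.1234, -0.0216, 0.1128] tw [-6.2, -34.2, 0.1]
```

View pics/s17b.png

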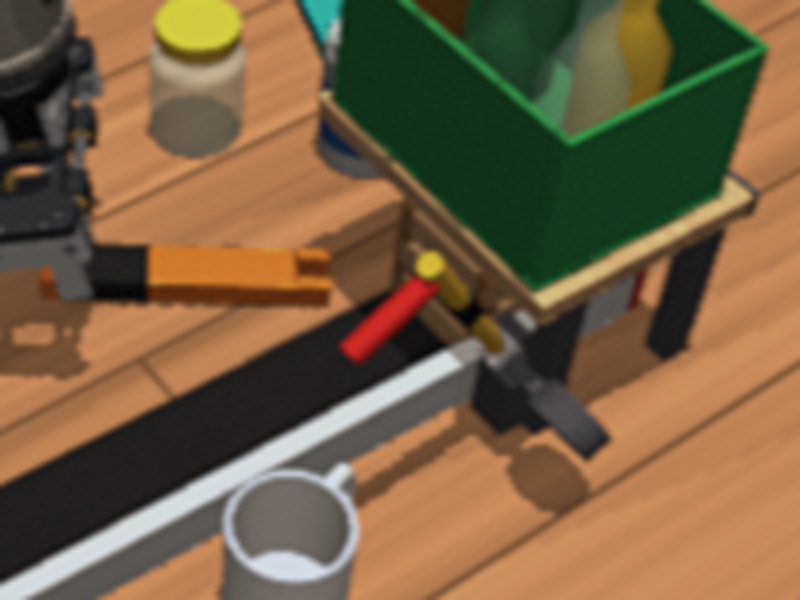

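Run:
```python
from h import *
for n in('s17','w17'):
    rec=load(n);P=cloud(rec);B=(P-[O[0],O[1],0])@np.stack([BX,BY,BZ],1)
    m=(B[...,1]>0.0)&(B[...,1]<.04)&(B[...,0]<-.005)&(B[...,0]>-.12)&(B[...,2]>.03)&(B[...,2]<.09)
    if n=='s17':
        v,u=np.mgrid[:384,:512]; m&=(u<345)&(u>318)&(v<225)
    q=B[m];print(n,m.sum())
    if len(q):
        for a in np.arange(-.1,0,.01):
            k=abs(q[:,0]-a)<.005
            if k.sum()>3: print(a.round(3),k.sum(),np.median(q[k,1]).round(4),np.percentile(q[k,1],10).round(4))
        print('xmin',np.sort(q[:,0])[:8].round(4))
```

```text
s17 219
-0.09 13 0.0186 0.0177
-0.08 44 0.0185 0.0174
-0.07 41 0.0183 0.0172
-0.06 18 0.0186 0.0177
-0.05 15 0.0193 0.0177
-0.04 16 0.0184 0.0169
-0.03 21 0.0189 0.0174
-0.02 24 0.0193 0.0167
-0.01 27 0.0187 0.0175
xmin [-0.0909 -0.0887 -0.0885 -0.0877 -0.0875 -0.0874 -0.0873 -0.0872]
w17 0
```

View pics/w17b.png

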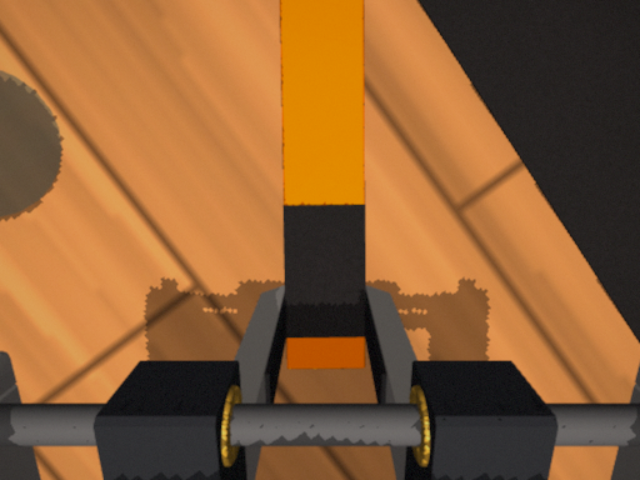

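Crate rear face reads y = 18.5–19 mm uniformly (centre about 79, square) with its left side at x = −90. It is home. Now I lay the stick down.

Request:
{"op": "send_rows", "data": {"series": [{"offset": [0.045, -0.01, 0.02], "twist": [0, 0, 0], "jaw": 0.3}, {"offset": [0.08, -0.018, 0.06], "twist": [0, 0, 0], "jaw": 0.3}, {"offset": [0.105, -0.025, 0.1], "twist": [0, 0, 0], "jaw": 0.3}, {"offset": [0.122, -0.0275, 0.113], "twist": [-1.5, -8.5, 0], "jaw": 0.3}, {"offset": [0.122, -0.0275, 0.113], "twist": [-3, -17, 0], "jaw": 0.3}, {"offset": [0.122, -0.0275, 0.113], "twist": [-4.6, -25.5, 0], "jaw": 0.3}, {"offset": [0.122, -0.0275, 0.113], "twist": [-6.2, -34.2, 0.1], "jaw": 0.3}, {"offset": [0.122, -0.0275, 0.113], "twist": [-6.2, -34.2, 0.1], "jaw": 0.3}, {"offset": [0.123, -0.0235, 0.113], "twist": [-6.2, -34.2, 0.1], "jaw": 0.3}, {"offset": [0.123, -0.0235, 0.113], "twist": [-6.2, -34.2, 0.1], "jaw": 0.3}]}}

```text
clock: 20.65
eef_pos: [0.4475, -0.2105, 0.0167]
tool_rot: [[-0.036, 0.008, 0.999], [-0.979, 0.199, -0.036], [-0.199, -0.98, 0.001]]
force: [-0.2, -0.0, -0.8]
finger_gap: 0.375
```

```bash
python3 -c "
from h import *
show();rel(bw(-.19,-.33,.0135),ar(0))
r=save('scene','s18');P=cloud(r);B=(P-[O[0],O[1],0])@np.stack([BX,BY,BZ],1)
h=cv2.cvtColor(r[0],cv2.COLOR_RGB2HSV)
m=(h[...,0]>8)&(h[...,0]<24)&(h[...,1]>200)&(B[...,2]>.012)&(B[...,2]<.05)&(abs(B[...,0]+.19)<.03)&(B[...,1]>-.45)&(B[...,1]<-.13)
q=B[m];print(m.sum());
for a in np.arange(-.30,-.14,.02):
  k=abs(q[:,1]-a)<.01
  if k.any(): print(a.round(2),np.percentile(q[k,2],80).round(4))
cv2.imwrite('pics/s18b.png',cv2.resize(r[0][150:300,170:370,::-1],(800,600),interpolation=cv2.INTER_CUBIC))"
```

```text
t 20.65 pos [ 0.4475 -0.2105  0.0167] bay [-0.1881 -0.328   0.0167] y [ 0.008  0.199 -0.98 ] z [ 0.999 -0.036  0.001] F [-0.2 -0.  -0.8] gap 0.375 q [ 0.67  0.48 -0.28  2.08 -0.09  0.68  0.46]
off [0.0026, 0.0027, -0.0019] tw [-0.1, -0.1, -0.0]
378
-0.28 0.0241
-0.26 0.0235
-0.24 0.0242
-0.22 0.0241
-0.2 0.023
-0.18 0.0232
-0.16 0.0223
```

View pics/s18b.png

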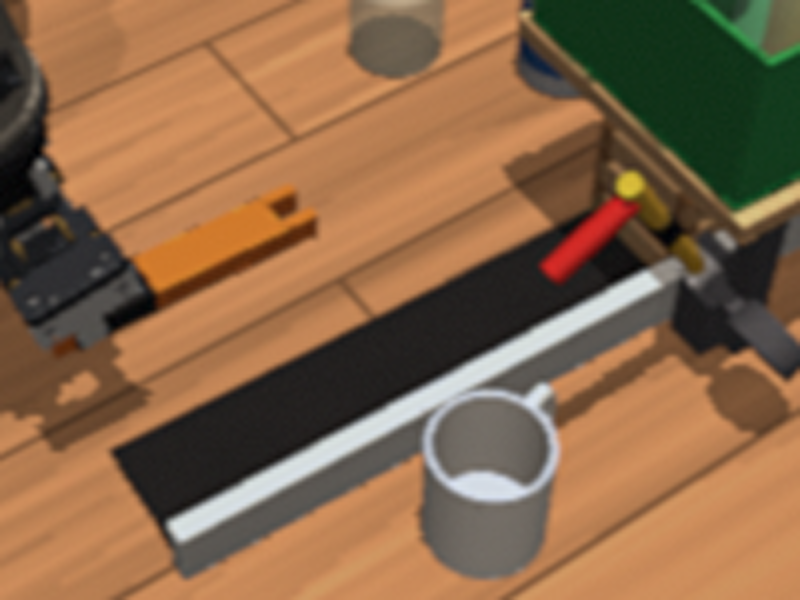

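Request:
{"op": "send_rows", "data": {"series": [{"offset": [0.0004, 0.002, 0], "twist": [0, 0, 0], "jaw": 0.3}, {"offset": [0.0006, 0.003, 0], "twist": [0, 0, 0], "jaw": 0.3}, {"offset": [0.0006, 0.003, 0], "twist": [0, 0, 0], "jaw": 0.3}, {"offset": [0.0006, 0.003, 0], "twist": [0, 0, 0], "jaw": 0.42}, {"offset": [0.0006, 0.003, 0], "twist": [0, 0, 0], "jaw": 0.5}, {"offset": [0.0006, 0.003, 0], "twist": [0, 0, 0], "jaw": 0.6}, {"offset": [0.0006, 0.003, 0], "twist": [0, 0, 0], "jaw": 0.6}, {"offset": [0.0006, 0.003, 0], "twist": [0, 0, 0], "jaw": 0.6}]}}

```text
clock: 21.5
eef_pos: [0.4475, -0.2105, 0.0138]
tool_rot: [[-0.035, 0.008, 0.999], [-0.979, 0.199, -0.036], [-0.199, -0.98, 0.001]]
force: [-0.2, -0.6, -0.3]
finger_gap: 0.6
```

Request:
{"op": "send_rows", "data": {"series": [{"offset": [0, -0.03, 0], "twist": [0, 0, 0], "jaw": 0.6}, {"offset": [0, -0.07, 0], "twist": [0, 0, 0], "jaw": 0.6}, {"offset": [0, -0.12, 0], "twist": [0, 0, 0], "jaw": 0.6}, {"offset": [0, -0.17, 0], "twist": [0, 0, 0], "jaw": 0.6}, {"offset": [0, -0.2, 0], "twist": [0, 0, 0], "jaw": 0.6}, {"offset": [0, -0.2, 0], "twist": [0, 0, 0], "jaw": 0.6}, {"offset": [0, -0.2, 0], "twist": [0, 0, 0], "jaw": 0.6}]}}

```text
clock: 22.2
eef_pos: [0.4459, -0.2504, 0.21]
tool_rot: [[-0.035, 0.009, 0.999], [-0.98, 0.198, -0.036], [-0.198, -0.98, 0.001]]
force: [0.1, 0.8, -0.7]
finger_gap: 0.595
```

Run:
```python
from h import *
show()
for n in('scene','top'):
    r=save(n,n+'F');cv2.imwrite(f'pics/{n}Fb.png',cv2.resize(r[0][:,:,::-1],(800,600),interpolation=cv2.INTER_CUBIC))
r=load('topF');P=cloud(r)
h=cv2.cvtColor(r[0],cv2.COLOR_RGB2HSV);B=(P-[O[0],O[1],0])@np.stack([BX,BY,BZ],1)
m=(h[...,0]>14)&(h[...,0]<26)&(h[...,1]>190)&(abs(B[...,2]-.02)<.012)&(abs(B[...,0]+.19)<.04)&(B[...,1]<-.1)&(B[...,1]>-.5)
q=B[m];print(q.min(0),q.max(0),np.polyfit(q[:,1],q[:,2],1))
for n,(a,b) in dict(jar=(200,262),tin=(170,228),bottle=(117,215),mug=(281,138)).items(): print(n,px(r,a,b))
rec=load('sceneF');B=(cloud(rec)-[O[0],O[1],0])@np.stack([BX,BY,BZ],1);v,u=np.mgrid[:384,:512]
m=(B[...,1]>0.0)&(B[...,1]<.04)&(B[...,0]<-.005)&(B[...,0]>-.12)&(B[...,2]>.03)&(B[...,2]<.09)&(u<345)&(u>318)&(v<225)
q=B[m];print(np.median(q[:,1]),np.polyfit(q[:,0],q[:,1],1),q[:,0].min())
```

```text
t 22.2 pos [ 0.4459 -0.2504  0.21  ] bay [-0.1883 -0.368   0.21  ] y [ 0.009  0.198 -0.98 ] z [ 0.999 -0.036  0.001] F [ 0.1  0.8 -0.7] gap 0.595 q [ 0.74  0.24 -0.27  1.89 -0.13  1.1   0.5 ]
[-0.20828155 -0.35305046  0.01054255] [-0.16988256 -0.15308483  0.03076891] [0.0033006  0.02159982]
jar [0.34248842 0.1137682  0.10603223]
tin [0.4267449  0.20335408 0.11150854]
bottle [0.43708173 0.3220853  0.20346574]
mug [ 0.74354019 -0.08259506  0.00564446]
0.018925334304073737 [-0.00417316  0.01868151] -0.09250476248100013
```

View pics/sceneFb.png

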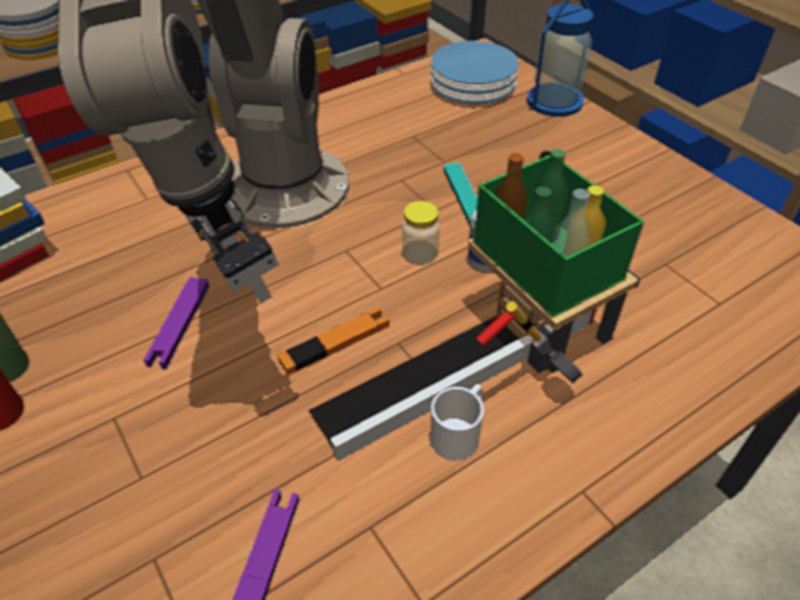

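View pics/topFb.png

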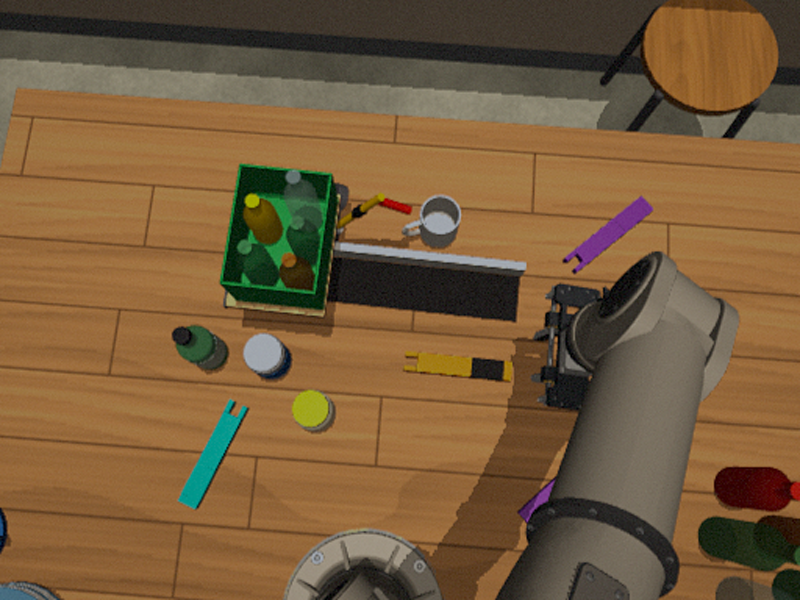

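Everything is in place: the gate is open (handle at (395,205) in the top view), the stick lies flat at (458,366), the bystanders are where they were, and the crate is home. Handing in.

```bash
python3 -c "
from workcell import ctrl
print(ctrl.close_job())"
```

```text
the job is handed in; nothing more can be done
None
```

The job is handed in at about 22 s of the 72 s, and my last checks showed every end condition met; the interface gives no verdict.

- **Gate:** I lifted it by the red handle with the tool leaned clear of the shelf, carried it to about 1.6 rad and released it. It stayed open by itself in every later picture.
- **Crate:** I squared it against the fence with the flat side of the orange stick. Then I seated the notch on the rear corner away from the fence and pushed along the fence with a light force towards it. Up to the shelf it measured within 1 mm of the fence and within 0.5° of square. Under the shelf the top camera lost it, so I pushed by the stick's position until the force rose to 27 N at the end stop. Afterwards its rear face read y ≈ 19 mm, which puts the centre at about 79 mm, x about −45 mm, square to within 0.3°.
- **Stick:** It lies flat on the bench beside the lane, at about y −353 to −153 mm, and is released. The gripper is about 0.2 m above it, touching nothing.
- **Bystanders:** The jar, tin, bottle and mug read within about 1 mm of where they stood at the start (3 mm for the bottle's height). This is one depth point on each, compared before and after.

No final check failed. During the lift, the sideways force on the handle briefly reached 19 N because my arc ran ahead of the gate. I corrected the path and the force dropped away.

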